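# Press up the glued coasters and start the press timer

### The arm

A 6-joint arm with a two-finger parallel gripper is mounted at the origin on the work surface. World frame = base frame: x ahead of the robot, y to its left, z up, the work surface at z = 0. Lengths are in m, angles in rad, forces in N, time in s.
With the tool pointing down it reaches from about 0.3 to 0.875 m from the base axis. Payload 6.4 kg.
Tool frame: the origin (TCP) lies at the very end of the fingers, on their centre line; the grasp point (between the pads) lies 19 mm behind it; z points along the fingers, y is the line along which they close (so a half turn about z gives the same grasp; the last joint's range is limited). The gripper opens to 85 mm and grips with 20 to 120 N. Pads are 22 mm wide; open, the fingers measure 114 mm over their backs; the gripper's body (76 mm by 85 mm) begins 54 mm behind the grasp point. The pads swing forward as they close: fully open they stand 13 mm farther back than shut.
Start: joints at [-1.553, 0.181, 1.607, -0, 1.354, -0.206], TCP at [0.128, -0.561, 0.231] pointing down, gripper open.
Joint ranges: [-2.99, 2.99], [-0.89, 2.07], [0.3, 2.58], [-1.14, 4.28], [0, 2.63], [-3.12, 3.12]. Speed limits (rad/s): [2.57, 2.57, 3.01, 3.14, 3.14, 3.14].

### API

Orientations are given as a unit quaternion [w, x, y, z].
In Python, from cell import r gives the robot as it stands.
- The arm moves only by the tool send_rows, never from a script. Its argument "steps" is a list of rows, each an object of numbers: "tx", "ty", "tz": the shift along the tool's x, y, z scaled (see below); "roll": the turn about the tool's z scaled (see below); "fingers": the closure, from 0 (fully open) to 1 (shut). In form: [{"tx": .., "ty": .., "tz": .., "roll": .., "fingers": ..}, ...]. A call has 1 to 10 rows; each row shifts and turns the commanded pose from where the row before left it, along the tool's axes as they then stand; what a row does not reach is not made up. The controller multiplies each number of a shift by 0.08 m and each number of a turn by 180 degrees. A row lasts 1/12 s, in which the tool goes at most 41.7 mm and 7.16 degrees, less where a joint would pass 70% of its speed; a pose out of reach is approached as far as the arm can. A call with a number of a shift or a turn outside -1 to 1 is refused whole. A call with a gripper value outside its range is refused whole. The fingers move at their own pace and stop on an object; "newtons" is the grip in N (left out, the last holds). Time passes only in rows, so rows that do not move let the fingers close. It gives the time, the measured TCP pose, the force, the opening and the grip force at its end, in the units of the state.
- r.sense(): the state, without advancing time (a new reading comes with each control period).
- r.read_camera(name): name is "scene" or "top" or "wrist"; returns the picture (400x640x3 uint8, red, green, blue); there is no depth.
- r.calibration(name): a dict with "camera_matrix" (3x3 intrinsics, pixels), "camera_from_world" (4x4, takes a point from world to camera coordinates). Camera axes: x right, y down, z forward; pixel columns grow to the right and rows downward; lengths in m; the calibration is good to about 2 mm. A picture is of the moment at which its call begins: read the wrist's pose just before it. calibration takes no time and is no camera call; for the wrist camera it gives the pose at the moment of the call.
- r.hand_in(): hands the job in; it is judged then, once.
The state is a dict: "clock": time; "joints": joint angles; "qvel": joint speeds; "tau": joint torques, N m; "ee_pos": TCP position; "orientation": TCP orientation; "ft_force": force on the tool from outside, world axes, zero at the start; "ft_torque": the same for the moment, N m; "gripper_width": finger opening in m; "finger_force": force on a finger pad.
Only numpy, scipy, OpenCV 4.12 (cv2) and the standard library are available. Lean on these libraries where they do the work, as an engineer would, in place of code of your own. Each camera call takes 0.05 s, during which the arm holds its last target. There are 200 camera calls.

### The job

The leather has just been glued onto the coasters: put each steel pressing plate that is there on the coaster blank of its own shape and size, lying flat with its edges flush all round, and close the glue pot with its lid. When all of that is done, start the timer by pressing its three keys fully down one at a time: first the small one, then the medium one, then the large one. A blank without a plate stays bare; leave the other things on the table alone.

Things in the scene. Friction and masses are not known exactly. Their poses are not given: they have to be found in the camera images.
- blank_large_round: coaster blank: a loose piece of wood with a brown leather face, round, 76 mm across, 15 mm thick, lying flat on the table. Origin: centre of its underside; z up.
- blank_small_round: coaster blank: a loose piece of wood with a brown leather face, round, 52 mm across, 15 mm thick, lying flat on the table. Origin: centre of its underside; z up.
- blank_square: coaster blank: a loose piece of wood with a brown leather face, square, 66 mm a side, 15 mm thick, lying flat on the table. x and y axes parallel to its sides. Origin: centre of its underside; z up.
- blank_oblong: coaster blank: a loose piece of wood with a brown leather face, oblong, 92 mm along its own x by 52 mm along its own y, 15 mm thick, lying flat on the table. Origin: centre of its underside; z up.
- plate_large_round: pressing plate: a loose bare steel plate, round, 76 mm across (the outline of the blank of that shape), 8 mm thick, with an upright wooden grip bar on its middle, 44 mm long along the plate's own x, 16 mm wide along its y, from 8 to 41 mm above the underside. Origin: centre of its underside; z up. May be absent.
- plate_small_round: pressing plate: a loose bare steel plate, round, 52 mm across (the outline of the blank of that shape), 8 mm thick, with an upright wooden grip bar on its middle, 44 mm long along the plate's own x, 16 mm wide along its y, from 8 to 41 mm above the underside. Origin: centre of its underside; z up. May be absent.
- plate_square: pressing plate: a loose bare steel plate, square, 66 mm a side (the outline of the blank of that shape), 8 mm thick, with an upright wooden grip bar on its middle, 44 mm long along the plate's own x, 16 mm wide along its y, from 8 to 41 mm above the underside. x and y axes parallel to its sides. Origin: centre of its underside; z up. May be absent.
- plate_oblong: pressing plate: a loose bare steel plate, oblong, 92 mm along its own x by 52 mm along its own y (the outline of the blank of that shape), 8 mm thick, with an upright wooden grip bar on its middle, 44 mm long along the plate's own x, 16 mm wide along its y, from 8 to 41 mm above the underside. Origin: centre of its underside; z up. May be absent.
- pot: glue pot: a loose open aluminium pot, 80 mm outside diameter, 60 mm tall, 3 mm wall, about 0.45 kg. Origin: centre of its underside; z up.
- lid: lid of the glue pot: aluminium disc 86 mm across and 5 mm thick with a round plug below it, 67 mm across and 6 mm deep, that drops into the pot's 74 mm mouth; on top a black grip bar 44 mm long along the lid's own x, 16 mm wide, from 11 to 44 mm above the underside of the plug. At the start it lies plug down on the table. Origin: centre of the plug's underside; z up. Seated, the disc rests on the rim and the origin is 54 mm above the pot's.
- timer: press timer: fixed flat grey box, 100 mm along its x by 190 mm along its y, 40 mm high, three round grey spring keys in a row along its y on top, display beyond them. Origin: centre of its underside. Stays fixed.
- key_small_top (a point): centre of the top face of the small key, 19 mm across, in the middle of the row; pressed straight down.
- key_small (a joint): travel of the small key, m: 0 released, 0.006 fully down (about 4 N); it counts as pressed beyond 0.004, and springs back.
- key_medium_top (a point): centre of the top face of the medium key, 28 mm across, at the +y end of the row, 58 mm from the small key; pressed straight down.
- key_medium (a joint): travel of the medium key, m: 0 released, 0.006 fully down (about 4 N); it counts as pressed beyond 0.004, and springs back.
- key_large_top (a point): centre of the top face of the large key, 38 mm across, at the -y end of the row, 58 mm from the small key; pressed straight down.
- key_large (a joint): travel of the large key, m: 0 released, 0.006 fully down (about 4 N); it counts as pressed beyond 0.004, and springs back.
- roller: bystander: hand roller with a steel drum and a wooden handle, about 170 mm long, lying beyond the blanks. Leave it alone. Origin: centre of its underside as it lies at the start.
- dye_bottle: bystander: small amber bottle, 42 mm across, 85 mm tall, standing. Leave it alone. Origin: centre of its underside as it lies at the start.
- slicker: bystander: dark wooden edge slicker, 24 mm across, 26 mm tall, standing among the blanks. Leave it alone. Origin: centre of its underside as it lies at the start.
- dome_die: bystander: small steel die, 24 mm across, 14 mm tall, among the plates. Leave it alone. Origin: centre of its underside as it lies at the start.
There are look-alikes about, which are no part of the job. What is shaped like the plate_oblong but turquoise is not meant. What is shaped like the plate_small_round but blue is not meant.

How it is judged:
On the way, in this order (a step that is already met when the one before it is completed fails the run):
1. every plate present lies flush on its blank, released, and the lid is on the pot (horizontal distance between plate_large_round and blank_large_round below 0.004 m and z of plate_large_round in the frame of blank_large_round between 0.0125 and 0.0175 m and angle between each of plate_large_round, blank_large_round, plate_small_round, blank_small_round, plate_square, blank_square, plate_oblong, blank_oblong, lid, pot's own z axis and vertical below 0.06 rad and horizontal distance between plate_small_round and blank_small_round below 0.004 m and z of plate_small_round in the frame of blank_small_round between 0.0125 and 0.0175 m and horizontal distance between plate_square and blank_square below 0.004 m and z of plate_square in the frame of blank_square between 0.0125 and 0.0175 m and (angle between the x axis of plate_square and the x axis of blank_square, either way round below 0.08 rad or angle between the x axis of plate_square and the y axis of blank_square, either way round below 0.08 rad) and horizontal distance between plate_oblong and blank_oblong below 0.004 m and z of plate_oblong in the frame of blank_oblong between 0.0125 and 0.0175 m and angle between the x axis of plate_oblong and the x axis of blank_oblong, either way round below 0.08 rad and horizontal distance between lid and pot below 0.006 m and z of lid in the frame of pot between 0.051 and 0.057 m and contact force between the fingers and plate_large_round below 0.2 N and contact force between the fingers and plate_small_round below 0.2 N and contact force between the fingers and plate_square below 0.2 N and contact force between the fingers and plate_oblong below 0.2 N and contact force between the fingers and lid below 0.2 N), for 0.2 s.
2. the small key is pressed, the others not (value of joint key_small above 0.004 m and value of joint each of key_medium, key_large below 0.002 m), for 0.05 s.
3. the medium key is pressed, the others not (value of joint key_medium above 0.004 m and value of joint each of key_small, key_large below 0.002 m), for 0.05 s.
4. the large key is pressed, the others not (value of joint key_large above 0.004 m and value of joint each of key_small, key_medium below 0.002 m), for 0.05 s.
At the end, for the whole second after the job is handed in: Every plate present lies flat on the blank of its shape, centres within 4 mm, the square and oblong ones turned within 0.08 rad of the blank's outline; the lid is seated in the pot's mouth (centre within 6 mm, level); all at rest, and all keys released (horizontal distance between plate_large_round and blank_large_round below 0.004 m and z of plate_large_round in the frame of blank_large_round between 0.0125 and 0.0175 m and angle between each of plate_large_round, blank_large_round, plate_small_round, blank_small_round, plate_square, blank_square, plate_oblong, blank_oblong, lid, pot's own z axis and vertical below 0.06 rad and horizontal distance between plate_small_round and blank_small_round below 0.004 m and z of plate_small_round in the frame of blank_small_round between 0.0125 and 0.0175 m and horizontal distance between plate_square and blank_square below 0.004 m and z of plate_square in the frame of blank_square between 0.0125 and 0.0175 m and (angle between the x axis of plate_square and the x axis of blank_square, either way round below 0.08 rad or angle between the x axis of plate_square and the y axis of blank_square, either way round below 0.08 rad) and horizontal distance between plate_oblong and blank_oblong below 0.004 m and z of plate_oblong in the frame of blank_oblong between 0.0125 and 0.0175 m and angle between the x axis of plate_oblong and the x axis of blank_oblong, either way round below 0.08 rad and horizontal distance between lid and pot below 0.006 m and z of lid in the frame of pot between 0.051 and 0.057 m and linear speed of each of plate_large_round, plate_small_round, plate_square, plate_oblong, lid below 0.02 m/s and value of joint each of key_small, key_medium, key_large below 0.002 m); the robot touches nothing.
It fails at once if a bystander is pushed more than 10 cm from its place (distance of any of roller, dye_bottle, slicker, dome_die from where it was at the start of the episode above 0.1 m).
It fails at once if the dye bottle is knocked over (angle between dye_bottle's own z axis and vertical above 0.7 rad).
Of plate_large_round, plate_small_round, plate_square, plate_oblong only 3 to 4 are there at a start; the rules pass over those that are not, and their reading is None.
At some moment in a run one of blank_large_round, blank_small_round, blank_square, blank_oblong, pot may be knocked a few centimetres aside while the robot is not near it.
Once in a run the grip may slacken for a moment while it holds something.
It also fails if it takes over 210 s, if anything falls off the work surface, if the arm or the gripper's body presses on something with over 40 N, if the wrist force passes 120 N, or if a joint passes its speed limit or range.

## Working session

There is one attempt and no reset: what is moved stays moved. The work goes in short steps, Python scripts to look and compute and a tool call to move; the robot and the scene stay as the last step left them, time stands still between calls to the robot, and variables do not carry over. Pictures are saved under pics/ and viewed, at most 14 in all, crops included, and the job is handed in when it is done.

Besides the shell and the picture viewer there is one more tool, called after "Emit:" as name([rows], argument=value, ...), one row to a line, values as JSON. send_rows: Moves the arm, as the interface text tells. Shifts and turns lie within -1 to 1; 1 stands for 0.08 m of shift or 180 degrees of turn. Its arguments: {"type":"object","properties":{"steps":{"type":"array","items":{"type":"object","properties":{"tx":{"type":"number"},"ty":{"type":"number"},"tz":{"type":"number"},"roll":{"type":"number"},"fingers":{"type":"number"}}}},"newtons":{"type":"number"}},"required":["steps"]}

```bash
ls; mkdir -p pics; python3 - <<'E'
from cell import r
import cv2
print(r.sense())
for n in("scene","top"):
    im=r.read_camera(n); cv2.imwrite(f"pics/{n}0.png",im[:,:,::-1]); c=r.calibration(n); print(n,c)
E
```

```text
pics
{'clock': 0.0, 'joints': array([-1.55329722e+00,  1.81561504e-01,  1.60797664e+00, -9.33823267e-06,
        1.35378640e+00, -2.06247181e-01]), 'qvel': array([-0.00032259, -0.00010917, -0.00081346,  0.00070694,  0.00135292,
       -0.00043203]), 'tau': array([ 2.18721267e-03, -4.44861138e+01, -3.51343274e+01, -2.66989318e-04,
        8.69856711e-03,  1.49880321e-05]), 'ee_pos': array([ 0.12761757, -0.56011071,  0.2303878 ]), 'orientation': array([-8.62516858e-04,  9.93748239e-01,  1.11640891e-01,  7.70626123e-05]), 'ft_force': array([-0.26178017, -0.88993515,  0.80192194]), 'ft_torque': array([ 0.05029646, -0.03714792,  0.00842381]), 'finger_force': 0.0, 'gripper_width': 0.08513654783331909}
scene {'camera_matrix': array([[496.32882436,   0.        , 317.67636482],
       [  0.        , 496.32882436, 199.0118235 ],
       [  0.        ,   0.        ,   1.        ]]), 'camera_from_world': array([[-0.80557796,  0.59218355, -0.01904709,  0.44378289],
       [ 0.43384574,  0.567679  , -0.69965593, -0.19441395],
       [-0.4035121 , -0.5718909 , -0.714226  ,  1.43638241],
       [ 0.        ,  0.        ,  0.        ,  1.        ]])}
top {'camera_matrix': array([[413.00894443,   0.        , 316.738611  ],
       [  0.        , 413.00894443, 195.93727392],
       [  0.        ,   0.        ,   1.        ]]), 'camera_from_world': array([[-1.29253781e-04, -9.99976737e-01,  6.81972151e-03,
         1.70734313e-02],
       [-9.91470763e-01, -7.60660708e-04, -1.30327075e-01,
         5.85892294e-01],
       [ 1.30329231e-01, -6.77839975e-03, -9.91447601e-01,
         9.70126382e-01],
       [ 0.00000000e+00,  0.00000000e+00,  0.00000000e+00,
         1.00000000e+00]])}
```

View pics/scene0.png

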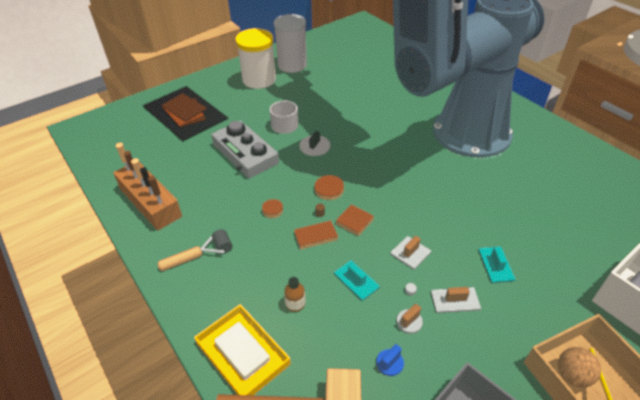

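View pics/top0.png

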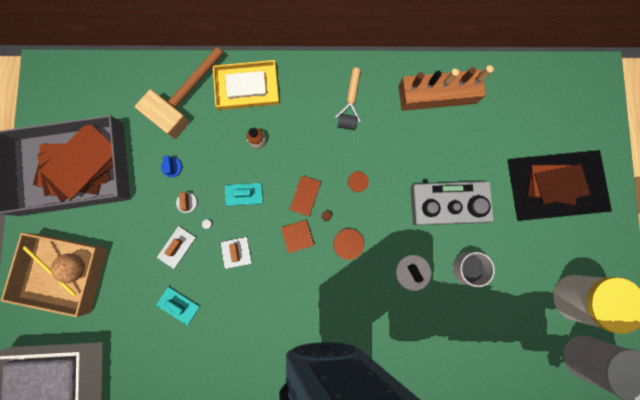

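```bash
cat > lib.py <<'E'
from cell import r
import numpy as np, cv2
def cal(n):
    c=r.calibration(n); return c["camera_matrix"],c["camera_from_world"]
def ray(K,T,px,z):
    d=np.linalg.inv(K)@np.array([px[0],px[1],1.]); R,t=T[:3,:3],T[:3,3]
    o=-R.T@t; d=R.T@d; return o+d*(z-o[2])/d[2]
def proj(K,T,p):
    q=K@(T[:3,:3]@np.asarray(p,float)+T[:3,3]); return q[:2]/q[2]
def yaw():
    w,x,y,z=r.sense()["orientation"]; return np.arctan2(2*(x*y+w*z),1-2*(y*y+z*z))
def go(x,y,z,yw=None,period=np.pi):
    "shift in tool axes and units (0.08 m, 180 deg) to reach a world pose; tool down"
    s=r.sense(); a=yaw(); d=np.array([x,y,z])-s["ee_pos"]
    u=[np.cos(a)*d[0]+np.sin(a)*d[1], np.sin(a)*d[0]-np.cos(a)*d[1], -d[2]]
    out="units t=%.3f %.3f %.3f"%tuple(np.array(u)/.08)
    if yw is not None:
        dy=(yw-a+period/2)%period-period/2; out+=" roll=%.4f (j6 now %.2f)"%(-dy/np.pi,s["joints"][5])
    print(out)
def grab(n,save=None):
    K,T=cal(n); im=r.read_camera(n)
    if save: cv2.imwrite(f"pics/{save}.png",im[:,:,::-1])
    return im,K,T
def masks(im):
    h=cv2.cvtColor(im,cv2.COLOR_RGB2HSV); H,S,V=[h[:,:,i].astype(int) for i in range(3)]
    g=(H>60)&(H<90)&(S>90)
    return {"leather":((H<12)|(H>170))&(S>120)&(V>60),"steel":(S<60)&(V>150),"grey":(S<70)&(V>60),"fg":~g,"wood":(H<25)&(S>70)&(V>60)}
def blobs(m,amin=60):
    c,_=cv2.findContours(m.astype(np.uint8)*255,cv2.RETR_EXTERNAL,cv2.CHAIN_APPROX_NONE)
    return [k for k in c if cv2.contourArea(k)>amin]
def world_shape(c,K,T,z):
    "outline in mm on the plane z: rect centre, sides, angle deg, circle centre via area moments"
    p=np.array([ray(K,T,q[0],z)[:2] for q in c],np.float32)*1000
    (cx,cy),(w,h),a=cv2.minAreaRect(p)
    if w<h: w,h,a=h,w,a-90
    M=cv2.moments(p.reshape(-1,1,2)); return dict(rect=(round(cx,1),round(cy,1)),side=(round(w,1),round(h,1)),ang=round((a+90)%180-90,1),mom=(round(M['m10']/M['m00'],1),round(M['m01']/M['m00'],1)),area=round(M['m00']))
E
python3 - <<'E'
from lib import *
im,K,T=grab("top"); m=masks(im)
for k,z in(("leather",.015),("steel",.008),("grey",.04)):
    for c in blobs(m[k],50):
        u=c[:,0].mean(0)
        if 140<u[0]<505 and 150<u[1]<310: print(k,u.round(),world_shape(c,K,T,z))
print(cal("wrist")); go(.5,.0,.3)
E
```

```text
leather [348. 244.] {'rect': (470.4, -60.5), 'side': (71.6, 69.2), 'ang': -45.3, 'mom': (470.8, -60.6), 'area': 3969}
leather [297. 236.] {'rect': (489.9, 65.7), 'side': (64.3, 63.8), 'ang': -73.0, 'mom': (489.7, 65.9), 'area': 3779}
leather [305. 195.] {'rect': (591.2, 46.7), 'side': (90.0, 49.7), 'ang': -18.4, 'mom': (591.1, 46.6), 'area': 4191}
leather [358. 181.] {'rect': (626.9, -85.3), 'side': (47.9, 45.8), 'ang': -90.0, 'mom': (626.5, -85.8), 'area': 1750}
steel [477. 269.] {'rect': (408.5, -378.0), 'side': (83.9, 83.1), 'ang': 86.8, 'mom': (408.0, -378.5), 'area': 5417}
steel [236. 253.] {'rect': (449.0, 217.7), 'side': (68.1, 67.6), 'ang': 10.7, 'mom': (448.9, 217.5), 'area': 4293}
steel [175. 247.] {'rect': (462.1, 366.2), 'side': (93.5, 53.4), 'ang': -32.9, 'mom': (462.3, 366.2), 'area': 4692}
steel [206. 224.] {'rect': (520.5, 293.8), 'side': (22.5, 22.4), 'ang': -90.0, 'mom': (520.1, 293.2), 'area': 390}
steel [186. 205.] {'rect': (569.4, 344.4), 'side': (50.6, 44.2), 'ang': -77.6, 'mom': (568.7, 340.9), 'area': 535}
steel [452. 188.] {'rect': (610.4, -326.1), 'side': (4
[... 819 characters left out ...]
0.6), 'ang': 46.1, 'mom': (568.2, 327.3), 'area': 991}
grey [451. 203.] {'rect': (571.5, -311.2), 'side': (198.1, 106.9), 'ang': -87.9, 'mom': (569.6, -311.3), 'area': 19568}
(array([[339.12805034,   0.        , 323.52251534],
       [  0.        , 339.12805034, 208.34592846],
       [  0.        ,   0.        ,   1.        ]]), array([[ 2.22943838e-01, -9.74830850e-01, -9.27163716e-04,
        -5.74761065e-01],
       [-9.30240543e-01, -2.13030206e-01,  2.98781968e-01,
        -4.02999124e-02],
       [-2.91459393e-01, -6.57491133e-02, -9.54320950e-01,
         3.78461671e-01],
       [ 0.00000000e+00,  0.00000000e+00,  0.00000000e+00,
         1.00000000e+00]]))
units t=6.093 -5.795 -0.868
```

Emit:
send_rows([
  {"tx":0.42,"ty":-0.27,"fingers":0.4},
  {"tx":0.42,"ty":-0.27,"fingers":0.4},
  {"tx":0.42,"ty":-0.27,"fingers":0.4},
  {"tx":0.42,"ty":-0.27,"fingers":0.4},
  {"tx":0.42,"ty":-0.27,"fingers":0.4},
  {"tx":0.42,"ty":-0.27,"fingers":0.4},
  {"tx":0.42,"ty":-0.27,"fingers":0.4},
  {"tx":0.42,"ty":-0.27,"fingers":0.4},
  {"tx":0.42,"ty":-0.27,"fingers":0.4},
  {"tx":0.42,"ty":-0.27,"fingers":0.4},
], newtons=60)

```text
invalid input
```

Emit:
send_rows([
  {"tx":0.18,"ty":-0.46},
  {"tx":0.18,"ty":-0.46},
  {"tx":0.18,"ty":-0.46},
  {"tx":0.18,"ty":-0.46},
  {"tx":0.18,"ty":-0.46},
  {"tx":0.18,"ty":-0.46},
  {"tx":0.18,"ty":-0.46},
  {"tx":0.18,"ty":-0.46},
  {"tx":0.18,"ty":-0.46},
  {"tx":0.18,"ty":-0.46},
])

```text
invalid input
```

Emit:
send_rows([
  {"tx":0.02,"ty":-0.4},
  {"tx":0.02,"ty":-0.4},
  {"tx":0.02,"ty":-0.4},
  {},
  {},
])

```text
invalid input
```

```bash
python3 - <<'E'
from lib import *
s=r.sense(); print(s["ee_pos"],yaw(),s["joints"],s["gripper_width"],s["clock"])
im,K,T=grab("wrist","w1"); m=masks(im)
for k,z in(("steel",.008),("wood",.041)):
    for c in blobs(m[k],300): print(k,c[:,0].mean(0).round(),world_shape(c,K,T,z))
E
```

```text
[ 0.12764636 -0.56023193  0.23059598] 0.22381485170881832 [-1.55327450e+00  1.81381560e-01  1.60775524e+00  3.52436065e-05
  1.35379993e+00 -2.06300834e-01] 0.08534265870443201 0.15
steel [458. 204.] {'rect': (127.1, -715.3), 'side': (98.5, 23.7), 'ang': -75.8, 'mom': (126.9, -715.4), 'area': 1337}
steel [406.  12.] {'rect': (296.8, -598.2), 'side': (43.0, 25.1), 'ang': 86.9, 'mom': (297.1, -603.0), 'area': 713}
wood [604. 123.] {'rect': (248.6, -825.4), 'side': (191.7, 117.3), 'ang': 2.5, 'mom': (226.8, -810.1), 'area': 12719}
```

View pics/w1.png

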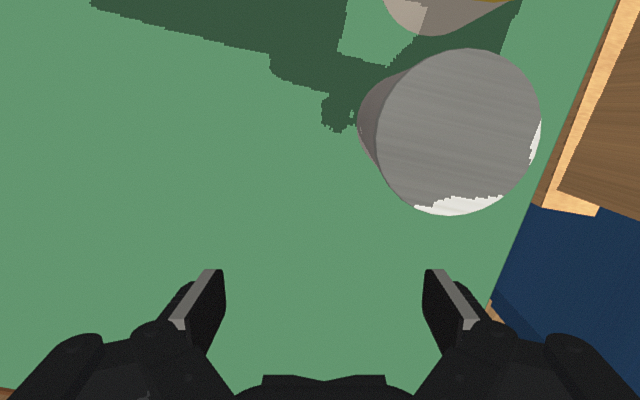

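Emit:
send_rows([
  {"tx":0.1,"ty":-0.4,"tz":-0.1,"roll":0,"fingers":0.4},
  {"tx":0.2,"ty":-0.4,"tz":-0.1,"roll":0,"fingers":0.4},
  {"tx":0.3,"ty":-0.38,"tz":-0.1,"roll":0,"fingers":0.4},
  {"tx":0.36,"ty":-0.35,"tz":0,"roll":0,"fingers":0.4},
  {"tx":0.36,"ty":-0.35,"tz":0,"roll":0,"fingers":0.4},
  {"tx":0.36,"ty":-0.35,"tz":0,"roll":0,"fingers":0.4},
  {"tx":0.36,"ty":-0.35,"tz":0,"roll":0,"fingers":0.4},
  {"tx":0.36,"ty":-0.35,"tz":0,"roll":0,"fingers":0.4},
  {"tx":0.36,"ty":-0.35,"tz":0,"roll":0,"fingers":0.4},
  {"tx":0.36,"ty":-0.35,"tz":0,"roll":0,"fingers":0.4},
], newtons=60)

```text
clock: 1.03
ee_pos: [0.307, -0.2203, 0.2554]
orientation: [0.0, 0.994, 0.111, 0.0]
ft_force: [0.7, -0.9, 0.4]
gripper_width: 0.0512
finger_force: 0.0
```

Emit:
send_rows([
  {"tx":0.3,"ty":-0.4,"tz":0,"roll":0,"fingers":0.4},
  {"tx":0.3,"ty":-0.4,"tz":0,"roll":0,"fingers":0.4},
  {"tx":0.3,"ty":-0.4,"tz":0,"roll":0,"fingers":0.4},
  {"tx":0.3,"ty":-0.4,"tz":0,"roll":0,"fingers":0.4},
  {"tx":0.3,"ty":-0.4,"tz":0,"roll":0,"fingers":0.4},
  {"tx":0.3,"ty":-0.4,"tz":0,"roll":0,"fingers":0.4},
  {"tx":0.3,"ty":-0.4,"tz":0,"roll":0,"fingers":0.4},
  {"tx":0.3,"ty":-0.4,"tz":0,"roll":0,"fingers":0.4},
  {"tx":0.2,"ty":-0.4,"tz":0,"roll":0,"fingers":0.4},
  {"tx":0.1,"ty":-0.4,"tz":0,"roll":0,"fingers":0.4},
])

```text
clock: 1.87
ee_pos: [0.447, 0.1401, 0.2552]
orientation: [-0.0, 0.994, 0.112, 0.0]
ft_force: [-0.5, -0.4, -0.3]
gripper_width: 0.0514
finger_force: 0.0
```

```bash
python3 - <<'E'
from lib import *
s=r.sense(); print(s["ee_pos"],yaw(),s["joints"],s["gripper_width"],s["clock"])
go(.449,.217,.2,np.radians(10.7))
E
```

```text
[0.44699381 0.14005791 0.25522125] 0.22444677338932809 [ 4.93602752e-02 -8.64562323e-02  1.83646382e+00  1.03718640e-04
  1.39102557e+00  1.39569131e+00] 0.051439513022128625 1.8667
units t=0.239 -0.932 0.690 roll=0.0120 (j6 now 1.40)
```

Emit:
send_rows([
  {"tx":0.1,"ty":-0.3,"tz":0.2,"roll":0.012,"fingers":0.4},
  {"tx":0.1,"ty":-0.3,"tz":0.2,"roll":0,"fingers":0.4},
  {"tx":0,"ty":0,"tz":0.2,"roll":0,"fingers":0.4},
  {"tx":0,"ty":0,"tz":0,"roll":0,"fingers":0.4},
])

```text
clock: 2.2
ee_pos: [0.4496, 0.189, 0.2039]
orientation: [0.0, 0.996, 0.094, -0.003]
ft_force: [-1.3, -0.4, -1.4]
gripper_width: 0.0513
finger_force: 0.0
```

```bash
python3 - <<'E'
from lib import *
s=r.sense(); print(s["ee_pos"],yaw(),s["clock"])
im,K,T=grab("wrist","w2"); m=masks(im)
for k,z in(("steel",.008),("wood",.041),("fg",.008)):
    for c in blobs(m[k],300): print(k,c[:,0].mean(0).round(),world_shape(c,K,T,z))
E
```

```text
[0.44958641 0.1890421  0.20385644] 0.18891081787264083 2.2
steel [297. 173.] {'rect': (448.1, 216.0), 'side': (66.0, 65.5), 'ang': 11.1, 'mom': (448.3, 215.9), 'area': 4240}
steel [150. 132.] {'rect': (461.3, 363.2), 'side': (92.3, 52.1), 'ang': -32.8, 'mom': (461.3, 363.3), 'area': 4685}
steel [230.  87.] {'rect': (518.9, 290.7), 'side': (23.3, 23.0), 'ang': -79.1, 'mom': (518.6, 290.7), 'area': 409}
steel [189.  27.] {'rect': (562.8, 332.7), 'side': (50.1, 23.8), 'ang': -42.8, 'mom': (565.4, 327.9), 'area': 399}
wood [565. 203.] {'rect': (475.5, -37.3), 'side': (77.5, 69.4), 'ang': 68.1, 'mom': (474.9, -37.5), 'area': 4213}
wood [295. 179.] {'rect': (450.9, 215.4), 'side': (47.1, 16.5), 'ang': 9.9, 'mom': (451.3, 215.2), 'area': 716}
wood [454. 163.] {'rect': (491.4, 77.2), 'side': (63.6, 61.7), 'ang': -73.0, 'mom': (491.4, 77.1), 'area': 3799}
wood [544. 128.] {'rect': (538.3, 9.2), 'side': (34.3, 21.7), 'ang': 89.4, 'mom': (537.9, 8.9), 'area': 589}
wood [140. 135.] {'rect': (463.9, 356.3), 'side': (52.5, 22.8), 'ang': -33.6, 'mom': (464.1, 356.2), 'area': 1017}
wood [634.  53.] {'rect': (606.9, -39.4), 'side': (39.1, 12.0), 'ang': 26.7, 'mom': (607.2, -40.3), 'area': 345}
wood [508.  57.] {'rect': (584.2, 60.1), 'side': (86.7, 51.2), 'ang': -18.6, 'mom': (583.8, 60.0), 'area': 4269}
wood [171.  17.] {'rect': (562.2, 335.3), 'side': (27.7, 25.7), 'ang': 5.5, 'mom': (562.3, 334.8), 'area': 629}
fg [320. 194.] {'rect': (385.9, 181.3), 'side': (814.2, 446.2), 'ang': -79.1, 'mom': (369.5, 177.8), 'area': 301990}
```

View pics/w2.png

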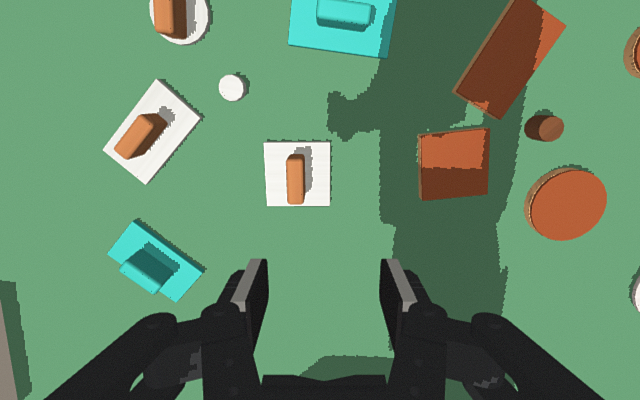

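Emit:
send_rows([
  {"tx":0.048,"ty":-0.338,"tz":0.2,"roll":0,"fingers":0.4},
  {"tx":0,"ty":0,"tz":0.45,"roll":0,"fingers":0.4},
  {"tx":0,"ty":0,"tz":0.45,"roll":0,"fingers":0.4},
  {"tx":0,"ty":0,"tz":0.45,"roll":0,"fingers":0.4},
  {"tx":0,"ty":0,"tz":0,"roll":0,"fingers":0.4},
  {"tx":0,"ty":0,"tz":0,"roll":0,"fingers":0.4},
])

```text
clock: 2.75
ee_pos: [0.45, 0.2144, 0.083]
orientation: [0.0, 0.996, 0.092, -0.002]
ft_force: [-0.7, -0.3, 1.1]
gripper_width: 0.0511
finger_force: 0.0
```

```bash
python3 - <<'E'
from lib import *
s=r.sense(); print(s["ee_pos"],yaw(),s["clock"])
im,K,T=grab("wrist"); m=masks(im)
for k,z in(("steel",.008),("wood",.041)):
    for c in blobs(m[k],1000): print(k,c[:,0].mean(0).round(),world_shape(c,K,T,z))
go(.4483,.2163,.015,.19)
E
```

```text
[0.45000794 0.21444088 0.08299599] 0.1848824803786029 2.75
steel [353. 230.] {'rect': (446.4, 193.8), 'side': (52.5, 23.7), 'ang': 10.6, 'mom': (444.2, 192.0), 'area': 991}
steel [287. 220.] {'rect': (444.5, 236.7), 'side': (64.8, 23.3), 'ang': 11.1, 'mom': (439.7, 236.7), 'area': 1217}
steel [ 98. 155.] {'rect': (461.5, 363.2), 'side': (91.7, 51.7), 'ang': -32.9, 'mom': (463.9, 356.1), 'area': 2795}
steel [219.  90.] {'rect': (518.6, 290.9), 'side': (23.2, 23.2), 'ang': 44.9, 'mom': (518.6, 290.8), 'area': 419}
wood [320. 230.] {'rect': (452.9, 216.7), 'side': (49.9, 15.3), 'ang': 11.1, 'mom': (452.6, 216.5), 'area': 724}
wood [557. 201.] {'rect': (493.4, 88.4), 'side': (63.3, 59.9), 'ang': -73.0, 'mom': (493.5, 88.4), 'area': 3687}
wood [ 77. 166.] {'rect': (465.3, 354.2), 'side': (56.8, 24.4), 'ang': -33.0, 'mom': (465.6, 354.2), 'area': 1138}
wood [615.  72.] {'rect': (566.1, 77.7), 'side': (52.1, 51.5), 'ang': -18.2, 'mom': (561.7, 86.6), 'area': 1550}
units t=-0.041 -0.025 0.875 roll=-0.0015 (j6 now 1.59)
```

Emit:
send_rows([
  {"tx":-0.02,"ty":-0.025,"tz":0.4,"roll":-0.0015,"fingers":0.4},
  {"tx":-0.01,"ty":0,"tz":0.3,"roll":0,"fingers":0.4},
  {"tx":0,"ty":0,"tz":0.15,"roll":0,"fingers":0.4},
  {"tx":0,"ty":0,"tz":0,"roll":0,"fingers":1},
  {"tx":0,"ty":0,"tz":0,"roll":0,"fingers":1},
  {"tx":0,"ty":0,"tz":0,"roll":0,"fingers":1},
  {"tx":0,"ty":0,"tz":0,"roll":0,"fingers":1},
  {"tx":0,"ty":0,"tz":0,"roll":0,"fingers":1},
])

```text
clock: 3.47
ee_pos: [0.4509, 0.2173, 0.0183]
orientation: [-0.0, 0.995, 0.095, 0.003]
ft_force: [-0.3, -1.4, 7.2]
gripper_width: 0.015
finger_force: 59.6
```

```bash
python3 - <<'E'
from lib import *
s=r.sense(); print(s["ee_pos"],yaw(),s["clock"],s["gripper_width"],s["finger_force"])
im,K,T=grab("top"); m=masks(im)
for c in blobs(m["leather"],200):
    u=c[:,0].mean(0)
    if 250<u[0]<400 and 150<u[1]<310: print(u.round(),world_shape(c,K,T,.015))
go(.4899,.0657,.1,np.radians(17))
E
```

```text
[0.45087156 0.21731792 0.01832677] 0.1907987289299675 3.4667 0.014977186836139196 59.6342933177948
[348. 244.] {'rect': (469.8, -61.1), 'side': (71.6, 70.8), 'ang': -45.3, 'mom': (470.9, -60.6), 'area': 3966}
[297. 236.] {'rect': (489.4, 65.8), 'side': (64.1, 63.5), 'ang': -72.7, 'mom': (489.5, 65.7), 'area': 3736}
[305. 195.] {'rect': (591.0, 46.3), 'side': (90.5, 50.7), 'ang': -19.3, 'mom': (591.0, 46.5), 'area': 4232}
[358. 181.] {'rect': (626.3, -85.9), 'side': (48.7, 46.2), 'ang': -45.1, 'mom': (626.3, -85.6), 'area': 1763}
units t=0.120 1.954 -1.021 roll=-0.0337 (j6 now 1.59)
```

Emit:
send_rows([
  {"tx":0,"ty":0,"tz":-0.3,"roll":0,"fingers":1},
  {"tx":0,"ty":0,"tz":-0.4,"roll":0,"fingers":1},
  {"tx":0,"ty":0,"tz":-0.3,"roll":0,"fingers":1},
  {"tx":-0.25,"ty":0.4,"tz":0,"roll":-0.015,"fingers":1},
  {"tx":-0.25,"ty":0.4,"tz":0,"roll":-0.015,"fingers":1},
  {"tx":-0.25,"ty":0.4,"tz":0,"roll":-0.004,"fingers":1},
  {"tx":-0.25,"ty":0.4,"tz":0,"roll":0,"fingers":1},
  {"tx":0,"ty":0.1,"tz":0,"roll":0,"fingers":1},
  {"tx":0,"ty":0,"tz":0,"roll":0,"fingers":1},
  {"tx":0,"ty":0,"tz":0,"roll":0,"fingers":1},
])

```text
clock: 4.35
ee_pos: [0.4062, 0.0651, 0.0965]
orientation: [0.0, 0.989, 0.147, 0.001]
ft_force: [-0.6, 0.2, -2.6]
gripper_width: 0.0147
finger_force: 59.6
```

```bash
cat >> lib.py <<'E'
def tool(p,s=None):
    "world xy (mm) -> tool-frame xy mm"
    a=yaw(); d=np.array(p)-r.sense()["ee_pos"][:2]*1000
    return np.array([np.cos(a)*d[0]+np.sin(a)*d[1],np.sin(a)*d[0]-np.cos(a)*d[1]]).round(1)
E
python3 - <<'E'
from lib import *
s=r.sense(); print(s["ee_pos"],yaw(),s["clock"],s["gripper_width"],s["finger_force"])
im,K,T=grab("wrist","w3"); m=masks(im)
for c in blobs(m["steel"],400):
    d=world_shape(c,K,T,s["ee_pos"][2]-.0103); print("steel",c[:,0].mean(0).round(),d,tool(d["rect"]))
for c in blobs(m["wood"],1000): print("wood",c[:,0].mean(0).round(),world_shape(c,K,T,.015))
E
```

```text
[0.40615393 0.06513345 0.09652988] 0.29546249915718686 4.35 0.014715689377291804 59.56898868083954
steel [628. 328.] {'rect': (413.8, -100.0), 'side': (48.4, 14.9), 'ang': 32.4, 'mom': (414.6, -101.6), 'area': 473} [-41.  160.8]
steel [323. 243.] {'rect': (409.7, 66.1), 'side': (65.3, 53.6), 'ang': -73.0, 'mom': (418.4, 68.8), 'area': 1845} [3.7 0.8]
wood [324. 286.] {'rect': (351.1, 47.9), 'side': (98.3, 28.9), 'ang': 16.9, 'mom': (350.5, 47.7), 'area': 2612}
wood [527. 178.] {'rect': (469.2, -59.0), 'side': (81.3, 74.8), 'ang': -82.2, 'mom': (469.8, -59.3), 'area': 4749}
wood [362.  93.] {'rect': (488.0, 64.3), 'side': (65.5, 65.5), 'ang': -73.0, 'mom': (488.3, 64.4), 'area': 4210}
wood [501.  53.] {'rect': (538.4, -8.2), 'side': (34.5, 24.1), 'ang': -50.7, 'mom': (539.5, -8.2), 'area': 618}
wood [425.   9.] {'rect': (541.6, 45.4), 'side': (36.6, 16.2), 'ang': -73.0, 'mom': (544.5, 44.2), 'area': 316}
```

View pics/w3.png

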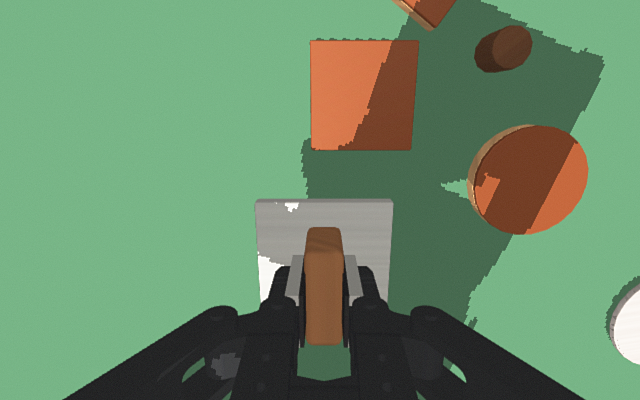

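```bash
python3 - <<'E'
from lib import *
im=cv2.imread("pics/w3.png"); K,T=cal("wrist"); z=r.sense()["ee_pos"][2]
print([im[195:210,280].tolist()[i][0] for i in range(15)],[im[195:210,360].tolist()[i][0] for i in range(15)])
for px in((257,204),(392,204),(257.5,240),(391.5,240)): print(px,tool(ray(K,T,px,z-.0103)[:2]*1000))
for px in((257,200),(392,200)): print(px,tool(ray(K,T,px,z-.0183)[:2]*1000))
E
```

```text
[136, 136, 138, 130, 120, 116, 122, 130, 146, 149, 148, 148, 149, 149, 151] [79, 80, 78, 97, 121, 123, 121, 133, 149, 151, 151, 152, 150, 151, 154]
(257, 204) [ 29.5 -30.9]
(392, 204) [29.5 32.4]
(257.5, 240) [ 11.2 -31.7]
(391.5, 240) [11.3 33.3]
(257, 200) [ 29.1 -32.4]
(392, 200) [29.2 34. ]
```

Emit:
send_rows([
  {"tx":0.4,"ty":0.12,"tz":0,"roll":0,"fingers":1},
  {"tx":0.4,"ty":0.12,"tz":0,"roll":0,"fingers":1},
  {"tx":0.21,"ty":0.06,"tz":0.2,"roll":0,"fingers":1},
  {"tx":0,"ty":0,"tz":0.3,"roll":0,"fingers":1},
  {"tx":0,"ty":0,"tz":0,"roll":0,"fingers":1},
  {"tx":0,"ty":0,"tz":0,"roll":0,"fingers":1},
])

```text
clock: 4.9
ee_pos: [0.4877, 0.0678, 0.0539]
orientation: [-0.001, 0.989, 0.149, -0.002]
ft_force: [0.0, -0.4, -2.8]
gripper_width: 0.0148
finger_force: 59.5
```

```bash
python3 - <<'E'
from lib import *
s=r.sense(); print(s["ee_pos"],yaw(),s["clock"],s["gripper_width"],s["finger_force"])
go(.4906,.0659,.034,.297)
E
```

```text
[0.4876817  0.06778544 0.05389713] 0.29975624586391725 4.9 0.01481902560353781 59.50393617153168
units t=0.028 0.033 0.249 roll=0.0009 (j6 now 1.17)
```

Emit:
send_rows([
  {"tx":0.028,"ty":0.033,"tz":0.1,"roll":0.0009,"fingers":1},
  {"tx":0,"ty":0,"tz":0.1,"roll":0,"fingers":1},
  {"tx":0,"ty":0,"tz":0,"roll":0,"fingers":1},
  {"tx":0,"ty":0,"tz":0,"roll":0,"fingers":1},
])

```text
clock: 5.23
ee_pos: [0.4919, 0.0645, 0.0393]
orientation: [-0.0, 0.989, 0.147, -0.0]
ft_force: [0.7, 0.6, -1.8]
gripper_width: 0.0147
finger_force: 59.6
```

```bash
python3 - <<'E'
from lib import *
s=r.sense(); print(s["ee_pos"],yaw(),s["ft_force"],s["gripper_width"],s["finger_force"])
go(.4906,.0659,.034,.297)
E
```

```text
[0.49190978 0.06445555 0.03926163] 0.2948809063181189 [ 0.74683748  0.60271815 -1.79741901] 0.014693211596500293 59.615710973739624
units t=-0.010 -0.022 0.066 roll=-0.0007 (j6 now 1.17)
```

Emit:
send_rows([
  {"tx":-0.006,"ty":-0.012,"tz":0.05,"roll":0,"fingers":1},
  {"tx":0,"ty":0,"tz":0.01,"roll":0,"fingers":1},
  {"tx":0,"ty":0,"tz":0,"roll":0,"fingers":1},
])

```text
clock: 5.48
ee_pos: [0.4913, 0.0651, 0.0344]
orientation: [-0.0, 0.989, 0.147, -0.0]
ft_force: [-0.0, 0.8, -1.7]
gripper_width: 0.0146
finger_force: 59.6
```

```bash
python3 - <<'E'
from lib import *
s=r.sense(); print(s["ee_pos"],yaw(),s["ft_force"],s["gripper_width"],s["finger_force"])
go(.4906,.0659,.034,.297)
E
```

```text
[0.49129316 0.06509593 0.03444202] 0.2947103953286465 [-0.03252574  0.80437312 -1.74750719] 0.014582014222593934 59.61551606655121
units t=-0.005 -0.012 0.006 roll=-0.0007 (j6 now 1.17)
```

Emit:
send_rows([
  {"tx":-0.005,"ty":-0.01,"tz":0.015,"roll":0,"fingers":1},
  {"tx":0,"ty":0,"tz":0,"roll":0,"fingers":1},
  {"tx":0,"ty":0,"tz":0,"roll":0,"fingers":0.6},
  {"tx":0,"ty":0,"tz":0,"roll":0,"fingers":0.4},
  {"tx":0,"ty":0,"tz":0,"roll":0,"fingers":0.4},
  {"tx":0,"ty":0,"tz":0,"roll":0,"fingers":0.4},
  {"tx":0,"ty":0,"tz":-0.3,"roll":0,"fingers":0.4},
  {"tx":0,"ty":0,"tz":-0.45,"roll":0,"fingers":0.4},
  {"tx":-0.3,"ty":0,"tz":-0.4,"roll":0,"fingers":0.4},
  {"tx":-0.3,"ty":0,"tz":0,"roll":0,"fingers":0.4},
])

```text
clock: 6.32
ee_pos: [0.4495, 0.0511, 0.1314]
orientation: [0.002, 0.989, 0.147, 0.005]
ft_force: [1.3, -0.2, 1.1]
gripper_width: 0.0513
finger_force: 0.0
```

Emit:
send_rows([
  {"tx":0,"ty":0,"tz":0,"roll":0,"fingers":0.4},
  {"tx":0,"ty":0,"tz":0,"roll":0,"fingers":0.4},
])

```text
clock: 6.48
ee_pos: [0.4447, 0.0517, 0.1257]
orientation: [0.0, 0.989, 0.147, 0.001]
ft_force: [0.4, -0.5, -0.4]
gripper_width: 0.0514
finger_force: 0.0
```

```bash
python3 - <<'E'
from lib import *
s=r.sense(); print(s["ee_pos"],yaw(),s["ft_force"],s["gripper_width"],s["finger_force"])
im,K,T=grab("wrist","w4"); m=masks(im); u=proj(K,T,(.489,.066,.02)).astype(int); print(u)
g=m["steel"]|m["grey"]
for c in blobs(g,400): print(c[:,0].mean(0).round(),world_shape(c,K,T,.023))
cv2.imwrite("pics/w4c.png",cv2.resize(im[max(0,u[1]-90):u[1]+90,u[0]-110:u[0]+110,::-1],None,fx=3,fy=3))
E
```

```text
[0.44467119 0.05169252 0.12568434] 0.2941132441112644 [ 0.35493203 -0.52350113 -0.37536943] 0.05142726838996062 0.0
[321 143]
[595. 327.] {'rect': (406.9, -200.2), 'side': (82.5, 75.8), 'ang': -8.3, 'mom': (407.2, -195.1), 'area': 3572}
[401. 284.] {'rect': (400.9, -29.2), 'side': (52.5, 14.2), 'ang': 35.7, 'mom': (400.1, -28.9), 'area': 464}
[246. 284.] {'rect': (363.4, 94.0), 'side': (52.2, 14.4), 'ang': -1.6, 'mom': (362.8, 93.2), 'area': 458}
[324. 142.] {'rect': (488.5, 64.6), 'side': (66.3, 65.7), 'ang': -73.1, 'mom': (488.5, 64.6), 'area': 4306}
[23.  9.] {'rect': (513.7, 273.5), 'side': (28.9, 13.1), 'ang': -73.1, 'mom': (514.5, 273.3), 'area': 310}
```

View pics/w4c.png

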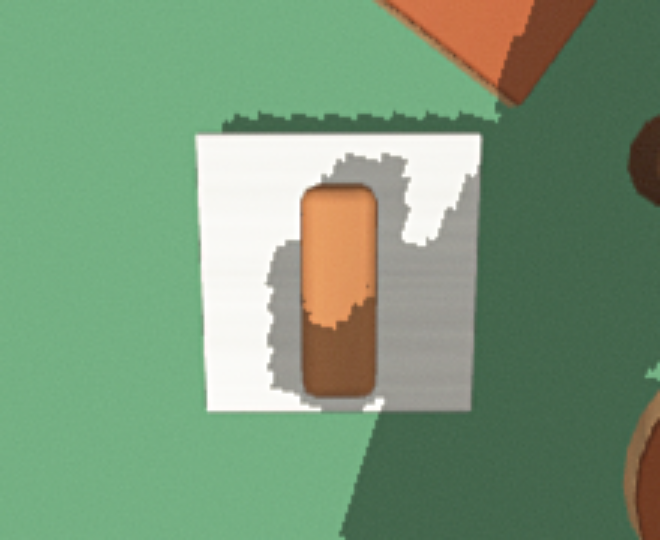

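Emit:
send_rows([
  {"tx":0,"ty":0,"tz":-0.3,"roll":0.0345,"fingers":0.4},
  {"tx":0,"ty":0,"tz":0,"roll":0.0345,"fingers":0.4},
  {"tx":0,"ty":0,"tz":0,"roll":0.0345,"fingers":0.4},
  {"tx":0,"ty":0,"tz":0,"roll":0.0345,"fingers":0.4},
  {"tx":0,"ty":0,"tz":0,"roll":0.0345,"fingers":0.4},
  {"tx":0,"ty":0,"tz":0,"roll":0.0345,"fingers":0.4},
  {"tx":0,"ty":0,"tz":0,"roll":0.0345,"fingers":0.4},
  {"tx":0,"ty":0,"tz":0,"roll":0.0345,"fingers":0.4},
])

```text
clock: 7.2
ee_pos: [0.4455, 0.052, 0.1485]
orientation: [-0.0, 0.959, -0.285, -0.001]
ft_force: [-0.7, 0.9, -0.0]
gripper_width: 0.0512
finger_force: 0.0
```

Emit:
send_rows([
  {"tx":-0.24,"ty":-0.42,"tz":0,"roll":0,"fingers":0.4},
  {"tx":-0.24,"ty":-0.42,"tz":0,"roll":0,"fingers":0.4},
  {"tx":-0.24,"ty":-0.42,"tz":0,"roll":0,"fingers":0.4},
  {"tx":-0.24,"ty":-0.42,"tz":0,"roll":0,"fingers":0.4},
  {"tx":-0.24,"ty":-0.42,"tz":0,"roll":0,"fingers":0.4},
  {"tx":-0.24,"ty":-0.42,"tz":0,"roll":0,"fingers":0.4},
  {"tx":-0.24,"ty":-0.42,"tz":0,"roll":0,"fingers":0.4},
  {"tx":-0.24,"ty":-0.42,"tz":0,"roll":0,"fingers":0.4},
  {"tx":0,"ty":0,"tz":0,"roll":0,"fingers":0.4},
  {"tx":0,"ty":0,"tz":0,"roll":0,"fingers":0.4},
])

```text
clock: 8.03
ee_pos: [0.461, 0.3631, 0.1476]
orientation: [0.001, 0.96, -0.281, -0.001]
ft_force: [-0.8, -0.7, 0.4]
gripper_width: 0.0513
finger_force: 0.0
```

```bash
python3 - <<'E'
from lib import *
s=r.sense(); print(s["ee_pos"],yaw(),s["joints"][5],s["clock"])
im,K,T=grab("wrist"); m=masks(im)
for c in blobs(m["steel"]|m["grey"],300): print("steel",c[:,0].mean(0).round(),world_shape(c,K,T,.008))
for c in blobs(m["wood"],300): print("wood",c[:,0].mean(0).round(),world_shape(c,K,T,.041))
go(.4613,.3632,.017,-.573)
E
```

```text
[0.46096044 0.36313005 0.14763065] -0.5686887779638238 2.604551225907457 8.0333
steel [180. 365.] {'rect': (387.4, 581.6), 'side': (55.3, 46.6), 'ang': -31.6, 'mom': (387.8, 579.8), 'area': 1760}
steel [401. 284.] {'rect': (347.4, 346.0), 'side': (60.3, 16.4), 'ang': -13.7, 'mom': (347.1, 346.9), 'area': 611}
steel [246. 284.] {'rect': (427.4, 470.9), 'side': (60.1, 16.6), 'ang': -51.0, 'mom': (426.2, 470.7), 'area': 601}
steel [321. 190.] {'rect': (462.0, 363.2), 'side': (92.2, 52.5), 'ang': -32.7, 'mom': (461.9, 363.2), 'area': 4751}
steel [362.  84.] {'rect': (518.8, 289.2), 'side': (24.3, 24.0), 'ang': -74.3, 'mom': (518.9, 289.2), 'area': 459}
steel [ 36. 159.] {'rect': (586.7, 547.2), 'side': (216.0, 98.3), 'ang': -48.4, 'mom': (607.3, 542.8), 'area': 9066}
steel [268.  64.] {'rect': (571.3, 342.5), 'side': (52.0, 49.8), 'ang': -79.3, 'mom': (571.0, 341.5), 'area': 1220}
wood [191. 391.] {'rect': (378.9, 562.1), 'side': (28.5, 24.3), 'ang': 57.3, 'mom': (375.3, 560.8), 'area': 424}
wood [ 90. 340.] {'rect': (468.1, 610.7), 'side': (211.6, 57.5), 'ang': 87.9, 'mom': (468.4, 622.4), 'area': 7019}
wood [321. 200.] {'rect': (464.4, 361.6), 'side': (47.7, 15.2), 'ang': -33.2, 'mom': (464.3, 361.9), 'area': 682}
wood [ 14. 182.] {'rect': (597.8, 547.6), 'side': (55.0, 23.7), 'ang': -75.7, 'mom': (599.0, 548.1), 'area': 707}
wood [  6. 144.] {'rect': (618.7, 529.4), 'side': (41.0, 16.6), 'ang': -48.4, 'mom': (623.1, 529.0), 'area': 322}
wood [260.  57.] {'rect': (570.9, 342.1), 'side': (45.6, 16.0), 'ang': 5.9, 'mom': (571.0, 342.1), 'area': 684}
units t=-0.007 -0.019 1.633 roll=0.0009 (j6 now 2.60)
```

Emit:
send_rows([
  {"tx":0,"ty":-0.01,"tz":0.4,"roll":0.001,"fingers":0.4},
  {"tx":0,"ty":0,"tz":0.45,"roll":0,"fingers":0.4},
  {"tx":0,"ty":0,"tz":0.45,"roll":0,"fingers":0.4},
  {"tx":0,"ty":0,"tz":0.33,"roll":0,"fingers":0.4},
  {"tx":0,"ty":0,"tz":0,"roll":0,"fingers":0.4},
  {"tx":0,"ty":0,"tz":0,"roll":0,"fingers":1},
  {"tx":0,"ty":0,"tz":0,"roll":0,"fingers":1},
  {"tx":0,"ty":0,"tz":0,"roll":0,"fingers":1},
  {"tx":0,"ty":0,"tz":0,"roll":0,"fingers":1},
  {"tx":0,"ty":0,"tz":0,"roll":0,"fingers":1},
])

```text
clock: 8.92
ee_pos: [0.4641, 0.3624, 0.0217]
orientation: [-0.002, 0.959, -0.284, 0.002]
ft_force: [1.4, -1.3, 6.4]
gripper_width: 0.0147
finger_force: 60.4
```

```bash
python3 - <<'E'
from lib import *
s=r.sense(); print(s["ee_pos"],yaw(),s["clock"],s["gripper_width"],s["finger_force"])
im,K,T=grab("top"); m=masks(im)
for c in blobs(m["leather"],200):
    u=c[:,0].mean(0)
    if 250<u[0]<400 and 150<u[1]<310: print(u.round(),world_shape(c,K,T,.015))
E
```

```text
[0.4641056  0.36237367 0.02166244] -0.5754090175740749 8.9167 0.014684039541761083 60.35112977027893
[348. 244.] {'rect': (469.8, -61.1), 'side': (71.6, 70.8), 'ang': -45.3, 'mom': (470.9, -60.7), 'area': 3966}
[305. 195.] {'rect': (591.2, 46.5), 'side': (90.2, 50.2), 'ang': -19.0, 'mom': (591.1, 46.5), 'area': 4204}
[358. 181.] {'rect': (626.3, -85.9), 'side': (48.7, 46.3), 'ang': -45.6, 'mom': (626.3, -85.6), 'area': 1747}
```

Emit:
send_rows([
  {"tx":0,"ty":0,"tz":-0.4,"roll":0,"fingers":1},
  {"tx":0,"ty":0,"tz":-0.45,"roll":0,"fingers":1},
  {"tx":0,"ty":0,"tz":-0.4,"roll":0,"fingers":1},
  {"tx":0.27,"ty":0.35,"tz":0,"roll":0,"fingers":1},
  {"tx":0.27,"ty":0.35,"tz":0,"roll":0,"fingers":1},
  {"tx":0.27,"ty":0.35,"tz":0,"roll":0,"fingers":1},
  {"tx":0.27,"ty":0.35,"tz":0,"roll":0,"fingers":1},
  {"tx":0.27,"ty":0.35,"tz":0,"roll":0,"fingers":1},
  {"tx":0.27,"ty":0.35,"tz":0,"roll":0,"fingers":1},
  {"tx":0.27,"ty":0.35,"tz":0,"roll":0,"fingers":1},
])

```text
clock: 9.8
ee_pos: [0.4815, 0.1135, 0.1193]
orientation: [-0.0, 0.959, -0.284, 0.0]
ft_force: [0.3, 0.2, -3.7]
gripper_width: 0.0146
finger_force: 60.0
```

Emit:
send_rows([
  {"tx":0.25,"ty":0.33,"tz":0,"roll":0,"fingers":1},
  {"tx":0,"ty":0,"tz":0,"roll":-0.026,"fingers":1},
  {"tx":0,"ty":0,"tz":0,"roll":-0.026,"fingers":1},
  {"tx":0,"ty":0,"tz":0,"roll":-0.026,"fingers":1},
  {"tx":0,"ty":0,"tz":0,"roll":0,"fingers":1},
  {"tx":0,"ty":0,"tz":0,"roll":0,"fingers":1},
])

```text
clock: 10.3
ee_pos: [0.4842, 0.0819, 0.1191]
orientation: [-0.0, 0.986, -0.166, 0.0]
ft_force: [-0.9, -1.3, -4.6]
gripper_width: 0.0149
finger_force: 60.2
```

```bash
python3 - <<'E'
from lib import *
s=r.sense(); print(s["ee_pos"],yaw(),s["clock"],s["gripper_width"],s["finger_force"])
im,K,T=grab("wrist","w5"); m=masks(im)
for c in blobs(m["wood"],1000): print("wood",c[:,0].mean(0).round(),world_shape(c,K,T,.015))
E
```

```text
[0.48418385 0.08190609 0.11909494] -0.3327665219230419 10.3 0.014916267171070387 60.19015431404114
wood [324. 284.] {'rect': (418.6, 103.4), 'side': (106.2, 31.3), 'ang': -19.0, 'mom': (417.9, 103.6), 'area': 3021}
wood [513. 159.] {'rect': (470.8, -60.0), 'side': (80.5, 74.7), 'ang': 71.0, 'mom': (471.4, -60.4), 'area': 4718}
wood [420.  93.] {'rect': (538.9, -7.8), 'side': (28.2, 23.7), 'ang': 76.9, 'mom': (538.9, -8.3), 'area': 527}
wood [322.  57.] {'rect': (580.5, 48.2), 'side': (71.6, 51.6), 'ang': -18.6, 'mom': (580.6, 48.3), 'area': 3620}
```

View pics/w5.png

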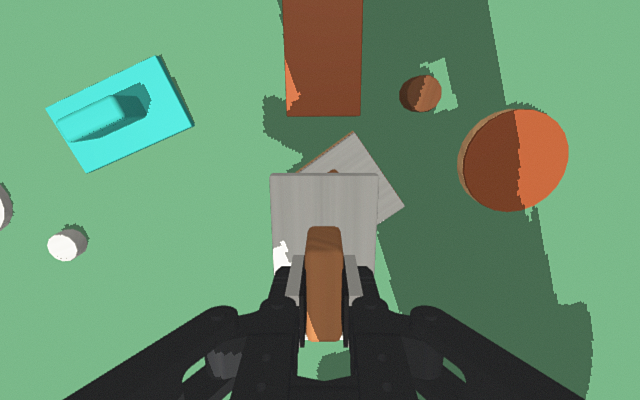

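```bash
cat >> lib.py <<'E'
def held(name,row,dz,span=(230,420)):
    "held plate: left/right steel border columns on a picture row and far edge rows, in tool mm on plane tcp-dz"
    im=cv2.imread(f"pics/{name}.png"); K,T=cal("wrist"); z=r.sense()["ee_pos"][2]-dz
    S=cv2.cvtColor(im,cv2.COLOR_BGR2HSV)[:,:,1]<50
    for v in row:
        u=np.where(S[v,span[0]:span[1]])[0]+span[0]; a,b=[tool(ray(K,T,(q,v),z)[:2]*1000) for q in(u[0]-.5,u[-1]+.5)]; print(v,u[0],u[-1],a,b,"mid",(a+b)/2)
E
python3 - <<'E'
from lib import *
im=cv2.imread("pics/w5.png"); print(im[168:184,280,0],im[168:184,368,0])
held("w5",(185,200,215),.012,(255,382))
K,T=cal("wrist"); z=r.sense()["ee_pos"][2]
for v in(175.5,176.5,177.5):print(tool(ray(K,T,(325,v),z-.012)[:2]*1000))
E
```

```text
[138 138 137 139 135 117 120 125 146 150 147 148 146 149 146 147] [157 158 155 156 151 121 123 131 151 156 155 156 155 155 156 156]
185 270 381 [ 38.6 -24.2] [38.6 28. ] mid [38.6  1.9]
200 270 381 [ 31.3 -24.6] [31.4 28.3] mid [31.35  1.85]
215 271 381 [ 23.9 -24.4] [23.9 28.7] mid [23.9   2.15]
[43.1  1.6]
[42.7  1.6]
[42.2  1.6]
```

```bash
python3 - <<'E'
from lib import *
go(.5932,.0451,.05,-.325)
E
```

```text
units t=1.438 -0.008 0.863 roll=-0.0024 (j6 now 1.83)
```

Emit:
send_rows([
  {"tx":0.45,"ty":0,"tz":0,"roll":-0.002,"fingers":1},
  {"tx":0.45,"ty":0,"tz":0,"roll":0,"fingers":1},
  {"tx":0.45,"ty":0,"tz":0.1,"roll":0,"fingers":1},
  {"tx":0.09,"ty":0,"tz":0.35,"roll":0,"fingers":1},
  {"tx":0,"ty":0,"tz":0.4,"roll":0,"fingers":1},
  {"tx":0,"ty":0,"tz":0,"roll":0,"fingers":1},
  {"tx":0,"ty":0,"tz":0,"roll":0,"fingers":1},
  {"tx":0,"ty":0,"tz":0,"roll":0,"fingers":1},
])

```text
clock: 11.02
ee_pos: [0.5938, 0.0453, 0.0518]
orientation: [-0.0, 0.987, -0.161, 0.0]
ft_force: [-0.1, 1.0, -2.8]
gripper_width: 0.0147
finger_force: 60.2
```

```bash
python3 - <<'E'
from lib import *
s=r.sense(); print(s["ee_pos"],yaw(),s["ft_force"],s["gripper_width"],s["finger_force"])
go(.5932,.0451,.037,-.325)
im,K,T=grab("top"); m=masks(im)
for c in blobs(m["leather"],100):
    u=c[:,0].mean(0)
    if 250<u[0]<400 and 150<u[1]<310: print(u.round(),world_shape(c,K,T,.015))
E
```

```text
[0.59375637 0.04534136 0.05184056] -0.3243633803809178 [-0.09556414  1.01069943 -2.77702165] 0.014711762835446274 60.205256938934326
units t=-0.006 0.005 0.186 roll=0.0002 (j6 now 1.77)
[348. 244.] {'rect': (471.0, -61.1), 'side': (71.5, 71.0), 'ang': 89.7, 'mom': (470.4, -60.4), 'area': 3881}
[358. 181.] {'rect': (626.9, -85.4), 'side': (47.9, 45.8), 'ang': -90.0, 'mom': (626.5, -86.0), 'area': 1737}
```

Emit:
send_rows([
  {"tx":-0.004,"ty":0,"tz":0.1,"roll":0,"fingers":1},
  {"tx":0,"ty":0,"tz":0.08,"roll":0,"fingers":1},
  {"tx":0,"ty":0,"tz":0,"roll":0,"fingers":1},
  {"tx":0,"ty":0,"tz":0.015,"roll":0,"fingers":1},
  {"tx":0,"ty":0,"tz":0,"roll":0,"fingers":1},
  {"tx":0,"ty":0,"tz":0,"roll":0,"fingers":1},
])

```text
clock: 11.57
ee_pos: [0.5936, 0.0451, 0.0367]
orientation: [-0.0, 0.987, -0.161, 0.0]
ft_force: [-4.3, -0.2, 5.3]
gripper_width: 0.0145
finger_force: 61.5
```

Emit:
send_rows([
  {"tx":0,"ty":0,"tz":0,"roll":0,"fingers":0.6},
  {"tx":0,"ty":0,"tz":0,"roll":0,"fingers":0.4},
  {"tx":0,"ty":0,"tz":0,"roll":0,"fingers":0.4},
  {"tx":0,"ty":0,"tz":0,"roll":0,"fingers":0.4},
  {"tx":0,"ty":0,"tz":-0.3,"roll":0,"fingers":0.4},
  {"tx":0,"ty":0,"tz":-0.45,"roll":0,"fingers":0.4},
  {"tx":-0.3,"ty":0,"tz":-0.4,"roll":0,"fingers":0.4},
  {"tx":-0.3,"ty":0,"tz":-0.2,"roll":0,"fingers":0.4},
  {"tx":0,"ty":0,"tz":0,"roll":0,"fingers":0.4},
  {"tx":0,"ty":0,"tz":0,"roll":0,"fingers":0.4},
])

```text
clock: 12.4
ee_pos: [0.5481, 0.0607, 0.1446]
orientation: [-0.0, 0.987, -0.161, 0.001]
ft_force: [0.5, -0.6, 0.2]
gripper_width: 0.0515
finger_force: 0.0
```

```bash
python3 - <<'E'
from lib import *
s=r.sense(); print(s["ee_pos"],yaw(),s["ft_force"],s["gripper_width"],s["finger_force"])
im,K,T=grab("wrist","w6"); m=masks(im)
g=m["steel"]|m["grey"]
for c in blobs(g,400): print(c[:,0].mean(0).round(),world_shape(c,K,T,.023))
for c in blobs(m["leather"],300): print(c[:,0].mean(0).round(),world_shape(c,K,T,.015))
u=proj(K,T,(.59,.045,.02)).astype(int)
cv2.imwrite("pics/w6c.png",cv2.resize(im[max(0,u[1]-90):u[1]+90,u[0]-110:u[0]+110,::-1],None,fx=3,fy=3))
E
```

```text
[0.54807939 0.06065332 0.14462625] -0.3233801498466733 [ 0.51066079 -0.58206929  0.1526713 ] 0.05149076274287286 0.0
[470. 364.] {'rect': (351.5, -22.4), 'side': (48.0, 33.5), 'ang': 71.5, 'mom': (349.9, -21.5), 'area': 1230}
[183. 366.] {'rect': (437.3, 240.8), 'side': (56.8, 41.7), 'ang': -23.3, 'mom': (434.6, 237.0), 'area': 1208}
[102. 298.] {'rect': (524.3, 274.4), 'side': (33.5, 23.0), 'ang': -69.4, 'mom': (524.3, 274.8), 'area': 614}
[246. 284.] {'rect': (498.1, 149.5), 'side': (56.4, 15.5), 'ang': -37.0, 'mom': (497.0, 149.2), 'area': 529}
[401. 283.] {'rect': (455.2, 18.0), 'side': (58.6, 15.3), 'ang': 0.3, 'mom': (453.6, 18.8), 'area': 536}
[ 31. 259.] {'rect': (575.6, 312.9), 'side': (49.6, 37.5), 'ang': 0.3, 'mom': (577.1, 310.1), 'area': 1027}
[634. 257.] {'rect': (414.9, -172.9), 'side': (59.1, 13.2), 'ang': -3.1, 'mom': (414.7, -174.3), 'area': 536}
[337. 262.] {'rect': (489.5, 64.3), 'side': (68.5, 66.9), 'ang': 17.0, 'mom': (494.1, 65.0), 'area': 3069}
[324. 140.] {'rect': (590.2, 45.1), 'side': (92.6, 52.5), 'ang': -18.5, 'mom': (590.3, 45.1), 'area': 4700}
[99. 23.] {'rect': (718.2, 167.6), 'side': (51.2, 22.1), 'ang': -81.9, 'mom': (718.1, 160.8), 'area': 502}
[487. 235.] {'rect': (470.5, -62.4), 'side': (75.5, 74.0), 'ang': 71.5, 'mom': (470.6, -62.2), 'area': 4363}
[402. 181.] {'rect': (539.3, -8.7), 'side': (28.5, 22.7), 'ang': 18.1, 'mom': (538.4, -9.4), 'area': 436}
[482.  36.] {'rect': (625.1, -87.0), 'side': (51.2, 49.4), 'ang': 71.5, 'mom': (625.8, -87.2), 'area': 1995}
```

View pics/w6c.png

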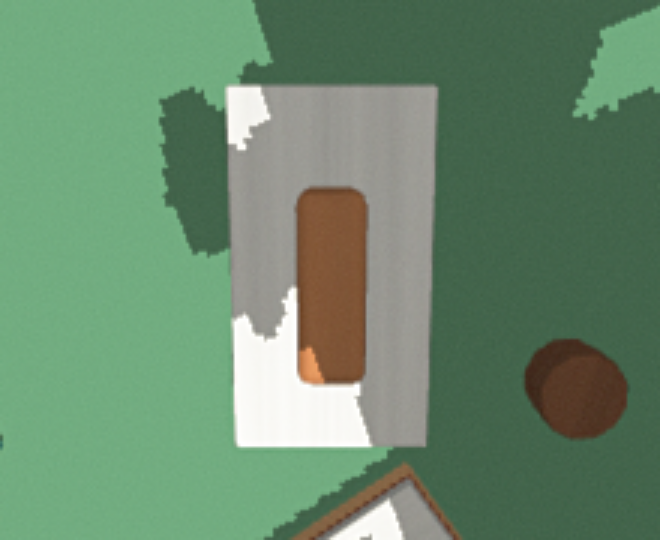

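Emit:
send_rows([
  {"tx":0,"ty":0,"tz":0,"roll":-0.034,"fingers":0.4},
  {"tx":0,"ty":0,"tz":0,"roll":-0.034,"fingers":0.4},
  {"tx":0,"ty":0,"tz":0,"roll":-0.034,"fingers":0.4},
  {"tx":0,"ty":0,"tz":0,"roll":-0.033,"fingers":0.4},
])

```text
clock: 12.78
ee_pos: [0.5477, 0.0599, 0.1415]
orientation: [-0.0, 0.999, 0.052, -0.001]
ft_force: [-0.5, 0.0, -0.3]
gripper_width: 0.0511
finger_force: 0.0
```

Emit:
send_rows([
  {"tx":0.08,"ty":-0.43,"tz":0,"roll":0,"fingers":0.4},
  {"tx":0.08,"ty":-0.43,"tz":0,"roll":0,"fingers":0.4},
  {"tx":0.08,"ty":-0.43,"tz":0,"roll":0,"fingers":0.4},
  {"tx":0.08,"ty":-0.43,"tz":0,"roll":0,"fingers":0.4},
  {"tx":0.08,"ty":-0.43,"tz":0,"roll":0,"fingers":0.4},
  {"tx":0.08,"ty":-0.43,"tz":0,"roll":0,"fingers":0.4},
  {"tx":0.08,"ty":-0.43,"tz":0,"roll":0,"fingers":0.4},
  {"tx":0.08,"ty":-0.45,"tz":0,"roll":0,"fingers":0.4},
  {"tx":0,"ty":0,"tz":0,"roll":0,"fingers":0.4},
  {"tx":0,"ty":0,"tz":0,"roll":0,"fingers":0.4},
])

```text
clock: 13.62
ee_pos: [0.5705, 0.3424, 0.1407]
orientation: [0.0, 0.999, 0.051, -0.001]
ft_force: [0.3, -0.4, -0.3]
gripper_width: 0.0512
finger_force: 0.0
```

```bash
python3 - <<'E'
from lib import *
s=r.sense(); print(s["ee_pos"],yaw(),s["joints"][5],s["clock"])
im,K,T=grab("wrist"); m=masks(im)
for c in blobs(m["steel"]|m["grey"],300): print("steel",c[:,0].mean(0).round(),world_shape(c,K,T,.008))
for c in blobs(m["wood"],300): print("wood",c[:,0].mean(0).round(),world_shape(c,K,T,.041))
go(.5712,.3422,.018,.1)
E
```

```text
[0.57053504 0.34235363 0.14072828] 0.10281152489574542 1.8305892593208513 13.6167
steel [192. 369.] {'rect': (380.3, 457.3), 'side': (40.6, 25.7), 'ang': 3.1, 'mom': (376.5, 454.1), 'area': 428}
steel [606. 314.] {'rect': (477.3, 61.0), 'side': (78.7, 55.1), 'ang': 16.9, 'mom': (480.1, 68.5), 'area': 2882}
steel [246. 284.] {'rect': (480.4, 405.1), 'side': (59.1, 16.2), 'ang': -12.6, 'mom': (479.5, 404.4), 'area': 581}
steel [391. 273.] {'rect': (501.7, 272.1), 'side': (78.1, 26.6), 'ang': 43.7, 'mom': (505.9, 274.7), 'area': 1060}
steel [323. 189.] {'rect': (574.4, 342.7), 'side': (52.0, 52.0), 'ang': 88.0, 'mom': (575.4, 342.9), 'area': 1268}
steel [592.  17.] {'rect': (723.8, 160.7), 'side': (52.3, 21.2), 'ang': -84.0, 'mom': (723.1, 168.1), 'area': 546}
steel [ 78. 106.] {'rect': (625.0, 554.7), 'side': (134.5, 132.1), 'ang': 8.5, 'mom': (614.8, 534.0), 'area': 9885}
wood [629. 327.] {'rect': (487.5, 75.6), 'side': (66.8, 20.5), 'ang': 21.6, 'mom': (492.4, 76.2), 'area': 1012}
wood [592. 296.] {'rect': (505.7, 103.8), 'side': (67.2, 55.7), 'ang': 17.1, 'mom': (516.1, 118.7), 'area': 892}
wood [ 42. 327.] {'rect': (423.6, 561.3), 'side': (145.9, 82.8), 'ang': -10.1, 'mom': (434.3, 564.6), 'area': 9700}
wood [627. 222.] {'rect': (583.3, 110.3), 'side': (36.7, 13.2), 'ang': -18.4, 'mom': (580.6, 111.7), 'area': 362}
wood [322. 199.] {'rect': (576.2, 343.1), 'side': (47.9, 15.4), 'ang': 5.4, 'mom': (576.1, 343.1), 'area': 682}
wood [ 39. 106.] {'rect': (619.1, 539.4), 'side': (69.9, 32.6), 'ang': -52.5, 'mom': (622.1, 543.7), 'area': 1297}
wood [619.   9.] {'rect': (718.6, 170.9), 'side': (30.4, 12.9), 'ang': -84.0, 'mom': (719.6, 169.9), 'area': 292}
wood [23. 45.] {'rect': (652.9, 542.5), 'side': (74.5, 39.6), 'ang': -10.1, 'mom': (659.4, 545.2), 'area': 1831}
units t=0.008 -0.015 1.537 roll=0.0004 (j6 now 1.83)
```

Emit:
send_rows([
  {"tx":0.02,"ty":-0.01,"tz":0.4,"roll":0,"fingers":0.4},
  {"tx":0,"ty":0,"tz":0.45,"roll":0,"fingers":0.4},
  {"tx":0,"ty":0,"tz":0.45,"roll":0,"fingers":0.4},
  {"tx":0,"ty":0,"tz":0.24,"roll":0,"fingers":0.4},
  {"tx":0,"ty":0,"tz":0,"roll":0,"fingers":0.4},
  {"tx":0,"ty":0,"tz":0,"roll":0,"fingers":1},
  {"tx":0,"ty":0,"tz":0,"roll":0,"fingers":1},
  {"tx":0,"ty":0,"tz":0,"roll":0,"fingers":1},
  {"tx":0,"ty":0,"tz":0,"roll":0,"fingers":1},
  {"tx":0,"ty":0,"tz":0,"roll":0,"fingers":1},
])

```text
clock: 14.5
ee_pos: [0.5746, 0.3423, 0.0229]
orientation: [-0.001, 0.999, 0.05, 0.002]
ft_force: [0.9, -1.4, 5.8]
gripper_width: 0.0144
finger_force: 61.3
```

```bash
python3 - <<'E'
from lib import *
s=r.sense(); print(s["ee_pos"],yaw(),s["clock"],s["gripper_width"],s["finger_force"])
im,K,T=grab("top"); m=masks(im)
for c in blobs(m["leather"],200):
    u=c[:,0].mean(0)
    if 250<u[0]<400 and 150<u[1]<310: print(u.round(),world_shape(c,K,T,.015))
go(.525,-.09,.13,.1)
E
```

```text
[0.57461363 0.34225025 0.02285342] 0.10003434361189989 14.5 0.014422344628149165 61.29032492637634
[348. 244.] {'rect': (469.8, -61.1), 'side': (71.6, 70.8), 'ang': -45.3, 'mom': (470.9, -60.6), 'area': 3985}
[358. 181.] {'rect': (626.3, -85.9), 'side': (48.7, 46.2), 'ang': -45.1, 'mom': (626.3, -85.7), 'area': 1769}
units t=-1.157 5.314 -1.340 roll=0.0000 (j6 now 1.83)
```

Emit:
send_rows([
  {"tx":0,"ty":0,"tz":-0.45,"roll":0,"fingers":1},
  {"tx":0,"ty":0,"tz":-0.45,"roll":0,"fingers":1},
  {"tx":0,"ty":0,"tz":-0.44,"roll":0,"fingers":1},
  {"tx":-0.1,"ty":0.44,"tz":0,"roll":0,"fingers":1},
  {"tx":-0.1,"ty":0.44,"tz":0,"roll":0,"fingers":1},
  {"tx":-0.1,"ty":0.44,"tz":0,"roll":0,"fingers":1},
  {"tx":-0.1,"ty":0.44,"tz":0,"roll":0,"fingers":1},
  {"tx":-0.1,"ty":0.44,"tz":0,"roll":0,"fingers":1},
  {"tx":-0.1,"ty":0.44,"tz":0,"roll":0,"fingers":1},
  {"tx":-0.1,"ty":0.44,"tz":0,"roll":0,"fingers":1},
])

```text
clock: 15.38
ee_pos: [0.5409, 0.0897, 0.1279]
orientation: [0.0, 0.999, 0.05, 0.0]
ft_force: [0.3, 0.8, -2.1]
gripper_width: 0.0147
finger_force: 60.1
```

Emit:
send_rows([
  {"tx":-0.1,"ty":0.44,"tz":0,"roll":0,"fingers":1},
  {"tx":-0.1,"ty":0.44,"tz":0,"roll":0,"fingers":1},
  {"tx":-0.1,"ty":0.44,"tz":0,"roll":0,"fingers":1},
  {"tx":-0.1,"ty":0.44,"tz":0,"roll":0,"fingers":1},
  {"tx":-0.06,"ty":0.44,"tz":0,"roll":0,"fingers":1},
  {"tx":0,"ty":0,"tz":0,"roll":0,"fingers":1},
  {"tx":0,"ty":0,"tz":0,"roll":0,"fingers":1},
  {"tx":0,"ty":0,"tz":0,"roll":0,"fingers":1},
])

```text
clock: 16.05
ee_pos: [0.5223, -0.0874, 0.1275]
orientation: [-0.0, 0.999, 0.05, 0.0]
ft_force: [-0.2, 0.8, -0.9]
gripper_width: 0.0146
finger_force: 60.1
```

```bash
python3 - <<'E'
from lib import *
s=r.sense(); print(s["ee_pos"],yaw(),s["clock"],s["gripper_width"],s["finger_force"])
im,K,T=grab("wrist","w7"); m=masks(im)
for c in blobs(m["wood"],1000): print("wood",c[:,0].mean(0).round(),world_shape(c,K,T,.015))
for c in blobs(m["leather"],1000): print("lea",c[:,0].mean(0).round(),world_shape(c,K,T,.015))
held("w7",range(180,250,8),.013,(265,382))
E
```

```text
[ 0.52226512 -0.08738961  0.12747617] 0.09923215655106425 16.05 0.014649756521943034 60.14301896095276
wood [323. 279.] {'rect': (453.7, -94.8), 'side': (107.7, 32.1), 'ang': 5.7, 'mom': (452.8, -94.9), 'area': 3102}
wood [267. 249.] {'rect': (477.4, -43.2), 'side': (78.2, 32.6), 'ang': -14.6, 'mom': (475.2, -42.6), 'area': 1563}
wood [109. 237.] {'rect': (474.9, 80.5), 'side': (56.3, 40.9), 'ang': 16.9, 'mom': (475.5, 81.2), 'area': 1987}
wood [126.  92.] {'rect': (588.1, 59.8), 'side': (54.3, 33.2), 'ang': -18.5, 'mom': (588.9, 60.0), 'area': 1607}
wood [339.  59.] {'rect': (625.7, -88.0), 'side': (51.0, 50.7), 'ang': 5.7, 'mom': (625.7, -88.1), 'area': 2010}
lea [265. 252.] {'rect': (475.1, -41.7), 'side': (73.9, 30.6), 'ang': -11.8, 'mom': (473.1, -42.1), 'area': 1414}
lea [339.  59.] {'rect': (625.4, -88.3), 'side': (50.4, 49.9), 'ang': 5.7, 'mom': (625.7, -88.1), 'area': 1966}Traceback (most recent call last):
  File "<stdin>", line 6, in <module>
  File "lib.py", line 46, in held
    u=np.where(S[v,span[0]:span[1]])[0]+span[0]; a,b=[tool(ray(K,T,(q,v),z)[:2]*1000) for q in(u[0]-.5,u[-1]+.5)]; print(v,u[0],u[-1],a,b,"mid",(a+b)/2)
                                                                                               ~^^^
IndexError: index 0 is out of bounds for axis 0 with size 0
```

View pics/w7.png

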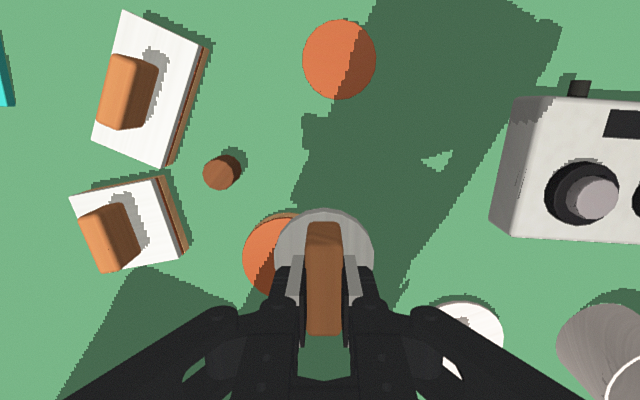

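```bash
python3 - <<'E'
from lib import *
im=cv2.imread("pics/w7.png"); print(im[203:218,318,0],im[203:218,328,0]); K,T=cal("wrist"); z=r.sense()["ee_pos"][2]
print(im[240:256:5,360:382,0])
for v in(210.5,212,213): print(v,tool(ray(K,T,(324,v),z-.0135)[:2]*1000))
print(proj(K,T,(0,0,0)), [tool(ray(K,T,(u,250),z-.0135)[:2]*1000) for u in(274,373)])
E
```

```text
[ 79  79  79  76  81  99 118 120 120 133 160 153 151 148 149] [ 82  80  83  78  86 112 120 118 118 137 151 145 147 145 145]
[[146 149 149 148 147 149 148 144 149 145 105  77  78  79  79  79  81  82
   79  80  80  81]
 [146 151 152 148 145 149 144 143 145 144 146 143  91  77  76  80  80  81
   80  80  78  79]
 [147 151 148 145 149 146 143 143 144 142 145 148 152 141  85  78  81  81
   78  81  81  78]
 [148 151 150 149 148 148 143 141 144 146 145 148 150 152  83  78  79  78
   82  77  81  83]]
210.5 [25.4  0.7]
212 [24.6  0.7]
213 [24.1  0.7]
[213.83959757 583.77625264] [array([  4.6, -24.2]), array([ 4.6, 25.3])]
```

```bash
python3 - <<'E'
from lib import *
go(.6267,-.0872,.055,.1)
E
```

```text
units t=1.298 0.137 0.904 roll=0.0002 (j6 now 1.08)
```

Emit:
send_rows([
  {"tx":0.43,"ty":0.045,"tz":0,"roll":0,"fingers":1},
  {"tx":0.43,"ty":0.045,"tz":0,"roll":0,"fingers":1},
  {"tx":0.44,"ty":0.045,"tz":0.1,"roll":0,"fingers":1},
  {"tx":0,"ty":0,"tz":0.4,"roll":0,"fingers":1},
  {"tx":0,"ty":0,"tz":0.4,"roll":0,"fingers":1},
  {"tx":0,"ty":0,"tz":0,"roll":0,"fingers":1},
  {"tx":0,"ty":0,"tz":0,"roll":0,"fingers":1},
  {"tx":0,"ty":0,"tz":0,"roll":0,"fingers":1},
])

```text
clock: 16.77
ee_pos: [0.6275, -0.0871, 0.0566]
orientation: [0.0, 0.999, 0.051, 0.0]
ft_force: [-0.4, -0.8, -1.3]
gripper_width: 0.0145
finger_force: 60.1
```

```bash
python3 - <<'E'
from lib import *
s=r.sense(); print(s["ee_pos"],s["ft_force"],s["gripper_width"],s["finger_force"])
go(.6267,-.0872,.038,.1)
E
```

```text
[ 0.62754393 -0.08710715  0.05658915] [-0.41357917 -0.76206154 -1.26092733] 0.014501937143815966 60.08874177932739
units t=-0.011 0.000 0.232 roll=0.0005 (j6 now 1.14)
```

Emit:
send_rows([
  {"tx":-0.008,"ty":0,"tz":0.13,"roll":0,"fingers":1},
  {"tx":0,"ty":0,"tz":0.08,"roll":0,"fingers":1},
  {"tx":0,"ty":0,"tz":0,"roll":0,"fingers":1},
  {"tx":0,"ty":0,"tz":0.02,"roll":0,"fingers":1},
  {"tx":0,"ty":0,"tz":0,"roll":0,"fingers":1},
  {"tx":0,"ty":0,"tz":0,"roll":0,"fingers":1},
])

```text
clock: 17.27
ee_pos: [0.6265, -0.0883, 0.0379]
orientation: [0.0, 0.999, 0.05, 0.0]
ft_force: [-3.9, 0.9, 4.7]
gripper_width: 0.0146
finger_force: 60.8
```

Emit:
send_rows([
  {"tx":0,"ty":0,"tz":0,"roll":0,"fingers":0.6},
  {"tx":0,"ty":0,"tz":0,"roll":0,"fingers":0.4},
  {"tx":0,"ty":0,"tz":0,"roll":0,"fingers":0.4},
  {"tx":0,"ty":0,"tz":0,"roll":0,"fingers":0.4},
  {"tx":0,"ty":0,"tz":-0.3,"roll":0,"fingers":0.4},
  {"tx":0,"ty":0,"tz":-0.45,"roll":0,"fingers":0.4},
  {"tx":-0.3,"ty":0,"tz":-0.4,"roll":0,"fingers":0.4},
  {"tx":-0.3,"ty":0,"tz":-0.2,"roll":0,"fingers":0.4},
  {"tx":0,"ty":0,"tz":0,"roll":0,"fingers":0.4},
  {"tx":0,"ty":0,"tz":0,"roll":0,"fingers":0.4},
])

```text
clock: 18.1
ee_pos: [0.5789, -0.0933, 0.1463]
orientation: [0.001, 0.999, 0.05, 0.001]
ft_force: [-0.7, 1.3, -0.1]
gripper_width: 0.0512
finger_force: 0.0
```

```bash
python3 - <<'E'
from lib import *
s=r.sense(); print(s["ee_pos"],yaw(),s["clock"])
im,K,T=grab("wrist","w8"); m=masks(im)
for c in blobs(m["steel"]|m["grey"],400): print(c[:,0].mean(0).round(),world_shape(c,K,T,.023))
for c in blobs(m["leather"],100): print("lea",c[:,0].mean(0).round(),world_shape(c,K,T,.015))
im,K,T=grab("top"); m=masks(im)
for c in blobs(m["grey"],400):
    u=c[:,0].mean(0)
    if 380<u[0]<510 and 150<u[1]<310: print("top",u.round(),world_shape(c,K,T,.011),world_shape(c,K,T,.06)["rect"])
E
```

```text
[ 0.57893134 -0.09329876  0.14631935] 0.0993432094419055 18.1
[472. 382.] {'rect': (408.0, -258.5), 'side': (55.8, 29.8), 'ang': -66.1, 'mom': (407.3, -254.9), 'area': 854}
[592. 370.] {'rect': (433.2, -372.2), 'side': (122.6, 30.5), 'ang': 55.8, 'mom': (433.9, -370.3), 'area': 2953}
[401. 284.] {'rect': (509.5, -171.2), 'side': (56.9, 15.6), 'ang': 24.5, 'mom': (508.6, -170.6), 'area': 548}
[246. 284.] {'rect': (495.5, -32.3), 'side': (56.5, 15.6), 'ang': -13.0, 'mom': (494.7, -33.0), 'area': 548}
[139. 272.] {'rect': (490.4, 61.8), 'side': (71.1, 69.3), 'ang': -72.6, 'mom': (497.8, 54.4), 'area': 2771}
[612. 201.] {'rect': (601.1, -329.7), 'side': (47.2, 14.4), 'ang': -87.8, 'mom': (600.9, -328.8), 'area': 602}
[562. 225.] {'rect': (566.5, -298.2), 'side': (168.5, 111.6), 'ang': -87.7, 'mom': (561.0, -287.8), 'area': 14826}
[323. 137.] {'rect': (626.0, -88.9), 'side': (51.3, 49.4), 'ang': -84.3, 'mom': (626.4, -89.0), 'area': 1187}
[152. 165.] {'rect': (590.5, 43.6), 'side': (94.2, 53.8), 'ang': -18.6, 'mom': (590.4, 43.7), 'area': 4903}
lea [286. 306.] {'rect': (469.9, -74.4), 'side': (75.9, 51.5), 'ang': -4.4, 'mom': (470.0, -72.4), 'area': 3072}
lea [223. 233.] {'rect': (539.1, -9.1), 'side': (32.7, 22.4), 'ang': -40.4, 'mom': (539.7, -7.5), 'area': 486}
top [474. 269.] {'rect': (409.4, -367.0), 'side': (103.5, 87.5), 'ang': 87.5, 'mom': (410.0, -368.1), 'area': 7138} (411.6, -348.4)
```

Emit:
send_rows([
  {"tx":0,"ty":0,"tz":-0.2,"roll":-0.032,"fingers":0.4},
  {"tx":0,"ty":0,"tz":-0.2,"roll":-0.032,"fingers":0.4},
  {"tx":0,"ty":0,"tz":-0.2,"roll":-0.032,"fingers":0.4},
  {"tx":0,"ty":0,"tz":0,"roll":-0.032,"fingers":0.4},
  {"tx":0,"ty":0,"tz":0,"roll":-0.032,"fingers":0.4},
  {"tx":0,"ty":0,"tz":0,"roll":-0.032,"fingers":0.4},
])

```text
clock: 18.7
ee_pos: [0.5789, -0.0927, 0.1915]
orientation: [-0.001, 0.938, 0.347, -0.001]
ft_force: [-0.3, 0.6, -0.2]
gripper_width: 0.0512
finger_force: 0.0
```

Emit:
send_rows([
  {"tx":-0.45,"ty":-0.04,"tz":0,"roll":0,"fingers":0.4},
  {"tx":-0.45,"ty":-0.04,"tz":0,"roll":0,"fingers":0.4},
  {"tx":-0.45,"ty":-0.04,"tz":0,"roll":0,"fingers":0.4},
  {"tx":-0.45,"ty":-0.04,"tz":0,"roll":0,"fingers":0.4},
  {"tx":-0.45,"ty":-0.04,"tz":0,"roll":0,"fingers":0.4},
  {"tx":-0.45,"ty":-0.01,"tz":0,"roll":0,"fingers":0.4},
  {"tx":0,"ty":0,"tz":0,"roll":0,"fingers":0.4},
  {"tx":0,"ty":0,"tz":0,"roll":0,"fingers":0.4},
])

```text
clock: 19.37
ee_pos: [0.4021, -0.2208, 0.1919]
orientation: [-0.001, 0.939, 0.343, -0.0]
ft_force: [0.4, -0.1, 1.1]
gripper_width: 0.0513
finger_force: 0.0
```

```bash
python3 - <<'E'
from lib import *
s=r.sense(); print(s["ee_pos"],yaw(),s["joints"][5],s["clock"])
im,K,T=grab("wrist","w9"); m=masks(im)
V=im.max(2)
for c in blobs(m["steel"]|m["grey"],800): print("grey",c[:,0].mean(0).round(),world_shape(c,K,T,.011),world_shape(c,K,T,.06)["rect"])
for c in blobs(V<70,300): print("dark",c[:,0].mean(0).round(),world_shape(c,K,T,.044))
E
```

```text
[ 0.40207509 -0.22083734  0.19186303] 0.6995518385161292 0.1090765159122563 19.3667
grey [ 20. 326.] {'rect': (47.4, -81.1), 'side': (200.7, 62.9), 'ang': 24.2, 'mom': (44.2, -76.2), 'area': 8895} (109.9, -95.0)
grey [432. 274.] {'rect': (406.0, -379.2), 'side': (125.1, 100.5), 'ang': 58.9, 'mom': (409.2, -377.1), 'area': 8166} (414.1, -347.8)
grey [323. 183.] {'rect': (400.3, -221.6), 'side': (86.0, 85.4), 'ang': 40.2, 'mom': (400.0, -221.7), 'area': 5763} (409.3, -214.2)
grey [530. 103.] {'rect': (578.0, -328.0), 'side': (213.7, 119.4), 'ang': -87.8, 'mom': (574.7, -327.4), 'area': 23502} (560.0, -304.4)
dark [324. 351.] {'rect': (287.1, -316.2), 'side': (608.0, 167.5), 'ang': -49.8, 'mom': (262.3, -337.4), 'area': 42238}
dark [626. 246.] {'rect': (533.1, -466.4), 'side': (83.7, 41.2), 'ang': 55.7, 'mom': (539.9, -468.4), 'area': 1748}
dark [323. 190.] {'rect': (402.4, -219.9), 'side': (46.6, 15.8), 'ang': 27.6, 'mom': (402.4, -219.9), 'area': 661}
dark [579. 168.] {'rect': (559.7, -376.1), 'side': (56.5, 53.3), 'ang': -62.4, 'mom': (556.0, -367.6), 'area': 1013}
dark [536. 126.] {'rect': (558.1, -319.3), 'side': (39.7, 34.0), 'ang': -49.9, 'mom': (558.3, -319.4), 'area': 1059}
dark [487.  80.] {'rect': (556.2, -261.2), 'side': (47.3, 42.7), 'ang': -49.9, 'mom': (556.2, -261.3), 'area': 1578}
dark [574.  77.] {'rect': (602.5, -314.2), 'side': (97.4, 17.7), 'ang': -87.7, 'mom': (602.6, -314.2), 'area': 1637}
```

View pics/w9.png

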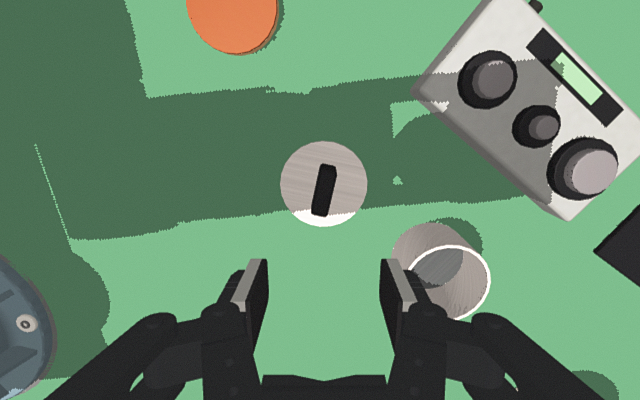

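Emit:
send_rows([
  {"tx":0,"ty":0,"tz":0.2,"roll":0.0365,"fingers":0.4},
  {"tx":0,"ty":0,"tz":0.3,"roll":0.0365,"fingers":0.4},
  {"tx":-0.02,"ty":0,"tz":0.3,"roll":0,"fingers":0.4},
  {"tx":0,"ty":0,"tz":0,"roll":0,"fingers":0.4},
  {"tx":0,"ty":0,"tz":0,"roll":0,"fingers":0.4},
  {"tx":0,"ty":0,"tz":0,"roll":0,"fingers":0.4},
])

```text
clock: 19.92
ee_pos: [0.4026, -0.2204, 0.1296]
orientation: [0.0, 0.972, 0.236, 0.0]
ft_force: [0.1, -1.2, 2.0]
gripper_width: 0.0515
finger_force: 0.0
```

```bash
python3 - <<'E'
from lib import *
s=r.sense(); print(s["ee_pos"],yaw(),s["joints"][5],s["clock"])
im,K,T=grab("wrist","w10"); m=masks(im)
V=im.max(2)
for c in blobs(m["steel"]|m["grey"],800): print("grey",c[:,0].mean(0).round(),world_shape(c,K,T,.011),world_shape(c,K,T,.06)["rect"])
for c in blobs(V<70,300): print("dark",c[:,0].mean(0).round(),world_shape(c,K,T,.044))
go(.4003,-.2216,.02,.471)
E
```

```text
[ 0.40261578 -0.22037872  0.12958364] 0.47580587260598933 0.3343923855651655 19.9167
grey [ 17. 384.] {'rect': (108.2, -43.2), 'side': (46.8, 43.0), 'ang': -62.7, 'mom': (102.3, -44.0), 'area': 1200} (176.1, -70.0)
grey [489. 277.] {'rect': (401.8, -381.9), 'side': (135.5, 91.9), 'ang': 84.1, 'mom': (407.9, -379.9), 'area': 8957} (414.5, -345.1)
grey [324. 201.] {'rect': (400.2, -221.8), 'side': (86.1, 85.7), 'ang': 1.0, 'mom': (400.1, -221.7), 'area': 5748} (413.2, -215.0)
grey [509.  24.] {'rect': (572.5, -276.5), 'side': (37.6, 31.5), 'ang': -62.7, 'mom': (573.0, -276.1), 'area': 966} (553.1, -259.5)
grey [535.  76.] {'rect': (564.8, -327.5), 'side': (211.4, 92.9), 'ang': -87.8, 'mom': (553.8, -321.3), 'area': 10941} (546.8, -300.8)
dark [323. 352.] {'rect': (312.7, -266.6), 'side': (478.1, 131.4), 'ang': -62.7, 'mom': (290.1, -278.7), 'area': 25970}
dark [323. 211.] {'rect': (403.7, -220.0), 'side': (47.5, 15.2), 'ang': 27.3, 'mom': (403.3, -220.1), 'area': 685}
dark [625. 117.] {'rect': (548.4, -363.3), 'side': (51.9, 22.2), 'ang': 42.9, 'mom': (549.5, -363.1), 'area': 723}
dark [580.  71.] {'rect': (558.5, -319.0), 'side': (40.0, 34.4), 'ang': -58.7, 'mom': (555.8, -315.4), 'area': 659}
dark [502.  32.] {'rect': (553.2, -262.9), 'side': (47.8, 36.6), 'ang': -62.7, 'mom': (548.3, -259.2), 'area': 673}
units t=-0.033 -0.006 1.377 roll=0.0014 (j6 now 0.33)
```

Emit:
send_rows([
  {"tx":-0.03,"ty":-0.006,"tz":0.45,"roll":0,"fingers":0.4},
  {"tx":-0.02,"ty":0,"tz":0.45,"roll":0,"fingers":0.4},
  {"tx":0,"ty":0,"tz":0.46,"roll":0,"fingers":0.4},
  {"tx":0,"ty":0,"tz":0,"roll":0,"fingers":0.4},
  {"tx":0,"ty":0,"tz":0,"roll":0,"fingers":1},
  {"tx":0,"ty":0,"tz":0,"roll":0,"fingers":1},
  {"tx":0,"ty":0,"tz":0,"roll":0,"fingers":1},
  {"tx":0,"ty":0,"tz":0,"roll":0,"fingers":1},
  {"tx":0,"ty":0,"tz":0,"roll":0,"fingers":1},
])

```text
clock: 20.72
ee_pos: [0.4001, -0.224, 0.0234]
orientation: [0.003, 0.972, 0.235, 0.002]
ft_force: [0.6, -0.2, 8.7]
gripper_width: 0.015
finger_force: 60.2
```

Emit:
send_rows([
  {"tx":0,"ty":0,"tz":-0.4,"roll":0,"fingers":1},
  {"tx":0,"ty":0,"tz":-0.45,"roll":0,"fingers":1},
  {"tx":0,"ty":0,"tz":-0.45,"roll":0,"fingers":1},
  {"tx":0,"ty":0,"tz":-0.45,"roll":0,"fingers":1},
  {"tx":0,"ty":0,"tz":0,"roll":0,"fingers":1},
  {"tx":0,"ty":0,"tz":0,"roll":0,"fingers":1},
])

```text
clock: 21.22
ee_pos: [0.3996, -0.2236, 0.1641]
orientation: [0.004, 0.972, 0.235, 0.002]
ft_force: [-0.6, -1.2, -1.3]
gripper_width: 0.0146
finger_force: 59.1
```

```bash
python3 - <<'E'
from lib import *
s=r.sense(); print(s["ee_pos"],yaw(),s["gripper_width"],s["finger_force"])
im,K,T=grab("wrist","w11")
E
```

```text
[ 0.39962269 -0.22360862  0.16414399] 0.4740720037392554 0.014649953113941674 59.143967628479004
```

View pics/w11.png

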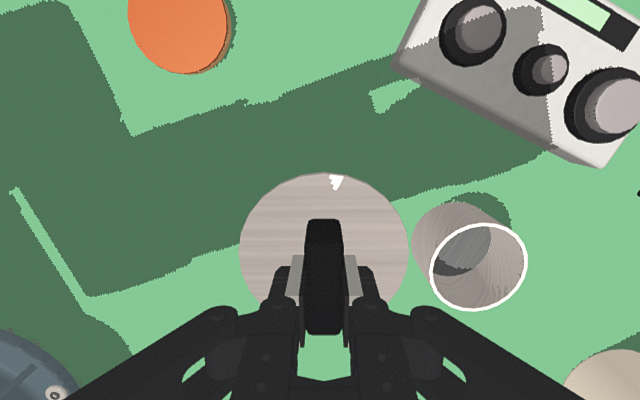

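```bash
python3 - <<'E'
from lib import *
from scipy.optimize import least_squares
im=cv2.imread("pics/w11.png"); K,T=cal("wrist"); z=r.sense()["ee_pos"][2]
h=cv2.cvtColor(im,cv2.COLOR_BGR2HSV); w=((h[:,:,2]>225)&(h[:,:,1]<40)); w[:,:400]=0; w[:200]=0; w[:,545:]=0
c=max(blobs(w,300),key=cv2.contourArea)
d=world_shape(c,K,T,.06); print("pot rim",d)
# lid outline: grey region upper arc
g=(h[:,:,1]<45).astype(np.uint8); g[:,:225]=0; g[:,412:]=0; g[:165]=0; g[262:]=0
P=[]
for u in range(250,400,6):
    v=np.where(g[:,u])[0]
    if len(v): P.append((u,v[0]-.5))
for zz,n in((z-.0124,"top"),(z-.0174,"bot")):
    Q=np.array([tool(ray(K,T,p,zz)[:2]*1000) for p in P])
    f=least_squares(lambda x:np.hypot(*(Q-x).T)-43,[0,0],loss="soft_l1"); print(n,f.x,np.abs(f.fun).mean())
E
```

```text
pot rim {'rect': (408.8, -356.4), 'side': (78.2, 77.8), 'ang': 37.4, 'mom': (408.9, -356.4), 'area': 4751}
top [1.26155027 0.02595174] 0.1833031059277232
bot [0.45994567 0.02955149] 0.12945379718877179
```

Emit:
send_rows([
  {"tx":-0.165,"ty":0.38,"tz":0,"roll":0,"fingers":1},
  {"tx":-0.165,"ty":0.38,"tz":0,"roll":0,"fingers":1},
  {"tx":-0.165,"ty":0.38,"tz":0,"roll":0,"fingers":1},
  {"tx":-0.165,"ty":0.385,"tz":0,"roll":0,"fingers":1},
  {"tx":0,"ty":0,"tz":0.4,"roll":0,"fingers":1},
  {"tx":0,"ty":0,"tz":0.35,"roll":0,"fingers":1},
  {"tx":0,"ty":0,"tz":0,"roll":0,"fingers":1},
  {"tx":0,"ty":0,"tz":0,"roll":0,"fingers":1},
  {"tx":0,"ty":0,"tz":0,"roll":0,"fingers":1},
])

```text
clock: 22.02
ee_pos: [0.4065, -0.3543, 0.1004]
orientation: [-0.0, 0.972, 0.235, -0.0]
ft_force: [0.7, 0.7, 0.5]
gripper_width: 0.0146
finger_force: 59.1
```

```bash
python3 - <<'E'
from lib import *
s=r.sense(); print(s["ee_pos"],s["ft_force"],s["gripper_width"],s["finger_force"])
go(.4083,-.3565,.078,.474)
im,K,T=grab("scene"); cv2.imwrite("pics/s1.png",cv2.resize(im[60:200,200:400,::-1],None,fx=4,fy=4))
E
```

```text
[ 0.40648043 -0.35427894  0.10039415] [0.72327731 0.69262897 0.46752958] 0.01460597550138634 59.11956310272217
units t=0.008 0.035 0.280 roll=0.0001 (j6 now 0.16)
```

View pics/s1.png

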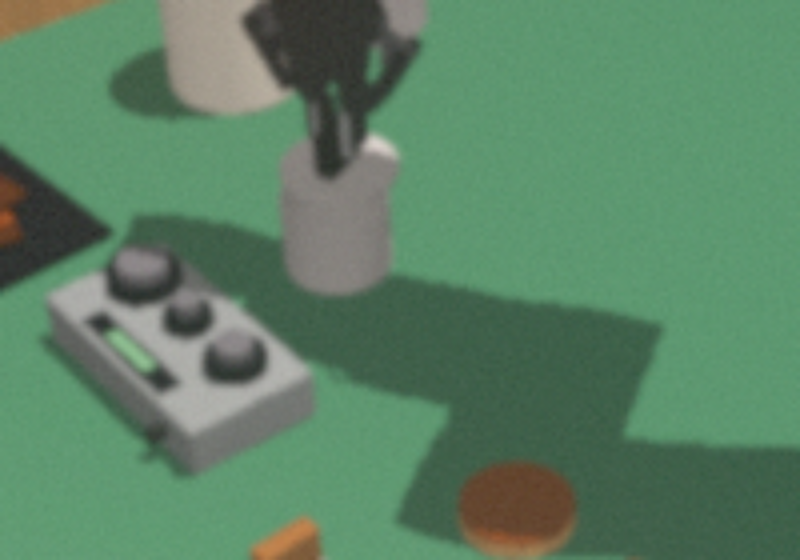

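Emit:
send_rows([
  {"tx":0.008,"ty":0.03,"tz":0.1,"roll":0,"fingers":1},
  {"tx":0,"ty":0,"tz":0.1,"roll":0,"fingers":1},
  {"tx":0,"ty":0,"tz":0.06,"roll":0,"fingers":1},
  {"tx":0,"ty":0,"tz":0,"roll":0,"fingers":1},
  {"tx":0,"ty":0,"tz":0,"roll":0,"fingers":1},
])

```text
clock: 22.48
ee_pos: [0.4081, -0.3564, 0.079]
orientation: [-0.0, 0.972, 0.235, -0.0]
ft_force: [0.7, -1.2, -1.5]
gripper_width: 0.0148
finger_force: 59.3
```

Plug is within the mouth; lower the last bit.

Emit:
send_rows([
  {"tx":0,"ty":0,"tz":0.02,"roll":0,"fingers":1},
  {"tx":0,"ty":0,"tz":0.01,"roll":0,"fingers":1},
  {"tx":0,"ty":0,"tz":0,"roll":0,"fingers":1},
  {"tx":0,"ty":0,"tz":0,"roll":0,"fingers":1},
])

```text
clock: 22.82
ee_pos: [0.4082, -0.3564, 0.0774]
orientation: [0.0, 0.972, 0.235, 0.0]
ft_force: [-1.3, 2.0, 4.9]
gripper_width: 0.0145
finger_force: 60.0
```

Emit:
send_rows([
  {"tx":0,"ty":0,"tz":0,"roll":0,"fingers":0.6},
  {"tx":0,"ty":0,"tz":0,"roll":0,"fingers":0.4},
  {"tx":0,"ty":0,"tz":0,"roll":0,"fingers":0.4},
  {"tx":0,"ty":0,"tz":0,"roll":0,"fingers":0.4},
  {"tx":0,"ty":0,"tz":-0.3,"roll":0,"fingers":0.4},
  {"tx":0,"ty":0,"tz":-0.4,"roll":0,"fingers":0.4},
  {"tx":0,"ty":0,"tz":-0.45,"roll":0,"fingers":0.4},
  {"tx":0,"ty":0,"tz":-0.4,"roll":0,"fingers":0.4},
  {"tx":0,"ty":0,"tz":0,"roll":0,"fingers":0.4},
  {"tx":0,"ty":0,"tz":0,"roll":0,"fingers":0.4},
])

```text
clock: 23.65
ee_pos: [0.4091, -0.3577, 0.2033]
orientation: [0.002, 0.972, 0.235, 0.001]
ft_force: [-0.5, -0.2, -0.7]
gripper_width: 0.051
finger_force: 0.0
```

```bash
python3 - <<'E'
from lib import *
s=r.sense(); print(s["ee_pos"],yaw(),s["clock"])
im,K,T=grab("wrist","w12"); m=masks(im)
for c in blobs(m["steel"]|m["grey"],800): print("grey",c[:,0].mean(0).round(),world_shape(c,K,T,.065))
t,K,T=grab("top","t2"); m=masks(t)
for k,z in(("steel",.023),("leather",.015)):
  for c in blobs(m[k],60):
    u=c[:,0].mean(0)
    if 140<u[0]<505 and 150<u[1]<310: print(k,u.round(),world_shape(c,K,T,z))
# timer keys in top
g=cv2.resize(im,None,fx=1,fy=1); v=cv2.resize(t[150:300,160:510],None,fx=1.83,fy=1.83)
cv2.imwrite("pics/m2.png",np.vstack([g[:330],v[:270,:640]])[:,:,::-1])
E
```

```text
[ 0.40910958 -0.35767975  0.20334986] 0.4739467966517454 23.65
grey [528. 328.] {'rect': (383.8, -614.3), 'side': (187.0, 52.9), 'ang': -88.6, 'mom': (382.7, -599.3), 'area': 4590}
grey [321. 190.] {'rect': (409.4, -356.1), 'side': (85.9, 85.9), 'ang': 69.3, 'mom': (409.7, -355.9), 'area': 5833}
grey [433.  33.] {'rect': (557.3, -374.3), 'side': (37.4, 37.1), 'ang': -56.0, 'mom': (557.3, -374.6), 'area': 1088}
grey [386.  33.] {'rect': (523.5, -336.5), 'side': (185.0, 69.4), 'ang': -62.7, 'mom': (533.2, -337.7), 'area': 4587}
steel [476. 282.] {'rect': (378.2, -366.0), 'side': (63.5, 28.5), 'ang': 90.0, 'mom': (376.2, -366.6), 'area': 1128}
steel [491. 270.] {'rect': (406.9, -405.4), 'side': (25.8, 23.8), 'ang': 13.6, 'mom': (406.5, -405.9), 'area': 440}
steel [296. 236.] {'rect': (489.2, 66.9), 'side': (68.5, 67.7), 'ang': 16.9, 'mom': (489.0, 66.9), 'area': 4304}
steel [206. 224.] {'rect': (519.5, 288.8), 'side': (22.4, 19.6), 'ang': 1.9, 'mom': (519.0, 289.2), 'area': 381}
steel [448. 199.] {'rect': (571.6, -320.4), 'side': (188.5, 97.4), 'ang': -87.9, 'mom': (570.2, -295.8), 'area': 10577}
steel [304. 195.] {'rect': (590.8, 47.1), 'side': (93.3, 54.0), 'ang': -18.4, 'mom': (590.7, 47.6), 'area': 4666}
steel [359. 182.] {'rect': (623.5, -86.8), 'side': (52.8, 47.3), 'ang': 84.3, 'mom': (623.0, -84.5), 'area': 1054}
leather [348. 244.] {'rect': (469.8, -61.1), 'side': (71.6, 70.8), 'ang': -45.3, 'mom': (470.7, -60.7), 'area': 3966}
```

View pics/m2.png

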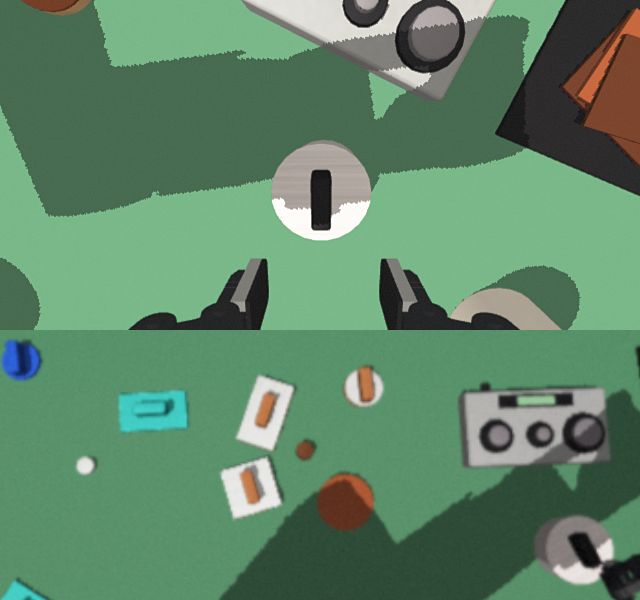

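Emit:
send_rows([
  {"tx":0.4,"ty":0.1,"tz":0,"roll":0,"fingers":1},
  {"tx":0.4,"ty":0.1,"tz":0,"roll":0,"fingers":1},
  {"tx":0.4,"ty":0.1,"tz":0,"roll":0,"fingers":1},
  {"tx":0.4,"ty":0.1,"tz":0,"roll":0,"fingers":1},
  {"tx":0.27,"ty":0.02,"tz":0.2,"roll":0.03,"fingers":1},
  {"tx":0,"ty":0,"tz":0.2,"roll":0.03,"fingers":1},
  {"tx":0,"ty":0,"tz":0,"roll":0.03,"fingers":1},
  {"tx":0,"ty":0,"tz":0,"roll":0.03,"fingers":1},
  {"tx":0,"ty":0,"tz":0,"roll":0.025,"fingers":1},
  {"tx":0,"ty":0,"tz":0,"roll":0,"fingers":1},
])

```text
clock: 24.58
ee_pos: [0.5556, -0.3171, 0.1661]
orientation: [-0.001, 1.0, 0.008, -0.002]
ft_force: [-0.0, -0.5, 0.5]
gripper_width: -0.0001
finger_force: 0.0
```

Emit:
send_rows([
  {"tx":0,"ty":0,"tz":0,"roll":0,"fingers":1},
  {"tx":0,"ty":0,"tz":0,"roll":0,"fingers":1},
])

```text
clock: 24.75
ee_pos: [0.5561, -0.3177, 0.1677]
orientation: [-0.001, 1.0, 0.01, -0.001]
ft_force: [-0.0, 0.4, 0.0]
gripper_width: 0.0002
finger_force: 0.0
```

```bash
python3 - <<'E'
from lib import *
s=r.sense(); print(s["ee_pos"],yaw(),s["clock"],s["gripper_width"])
im,K,T=grab("wrist","w13")
V=im.max(2); m=masks(im)
for c in blobs(V<60,300): print("dark",c[:,0].mean(0).round(),world_shape(c,K,T,.045))
S=m["grey"]
for c in blobs((V>80)&S,150): print("grey",c[:,0].mean(0).round(),cv2.boundingRect(c),world_shape(c,K,T,.05))
E
```

```text
[ 0.55605243 -0.31769296  0.1676723 ] 0.02056260055787415 24.75 0.00020866806071806958
dark [324. 352.] {'rect': (427.4, -321.2), 'side': (509.0, 155.9), 'ang': -88.7, 'mom': (396.1, -321.5), 'area': 36547}
dark [324. 197.] {'rect': (557.4, -318.6), 'side': (35.3, 34.1), 'ang': 1.3, 'mom': (557.1, -318.6), 'area': 936}
dark [252. 199.] {'rect': (554.8, -260.3), 'side': (45.6, 43.1), 'ang': -28.5, 'mom': (554.7, -260.2), 'area': 1523}
dark [396. 196.] {'rect': (559.2, -376.6), 'side': (54.8, 53.2), 'ang': 48.2, 'mom': (559.4, -376.8), 'area': 2267}
dark [323. 138.] {'rect': (604.9, -316.7), 'side': (97.7, 17.1), 'ang': -88.0, 'mom': (604.9, -316.8), 'area': 1571}
dark [569. 126.] {'rect': (615.9, -513.8), 'side': (138.4, 111.9), 'ang': 5.9, 'mom': (609.0, -496.4), 'area': 8615}
grey [324. 364.] (316, 347, 16, 35) {'rect': (396.3, -321.6), 'side': (39.1, 14.3), 'ang': 1.6, 'mom': (395.0, -321.8), 'area': 425}
grey [596. 371.] (539, 338, 101, 62) {'rect': (396.0, -577.8), 'side': (102.7, 70.9), 'ang': -88.7, 'mom': (394.1, -578.9), 'area': 5216}
grey [374. 300.] (358, 286, 36, 30) {'rect': (466.0, -363.7), 'side': (37.8, 20.1), 'ang': 61.8, 'mom': (465.5, -365.6), 'area': 502}
grey [333. 279.] (327, 255, 16, 52) {'rect': (484.4, -329.4), 'side': (49.4, 12.4), 'ang': 2.5, 'mom': (486.5, -328.5), 'area': 436}
grey [314. 279.] (305, 255, 16, 51) {'rect': (484.5, -310.1), 'side': (48.3, 12.4), 'ang': -0.0, 'mom': (486.2, -310.9), 'area': 435}
grey [324. 175.] (202, 114, 243, 125) {'rect': (573.4, -318.0), 'side': (180.5, 96.8), 'ang': -87.8, 'mom': (573.2, -318.0), 'area': 17145}
grey [ 54. 103.] (24, 70, 58, 67) {'rect': (625.4, -120.7), 'side': (46.3, 36.3), 'ang': 0.2, 'mom': (625.8, -124.7), 'area': 823}
```

View pics/w13.png

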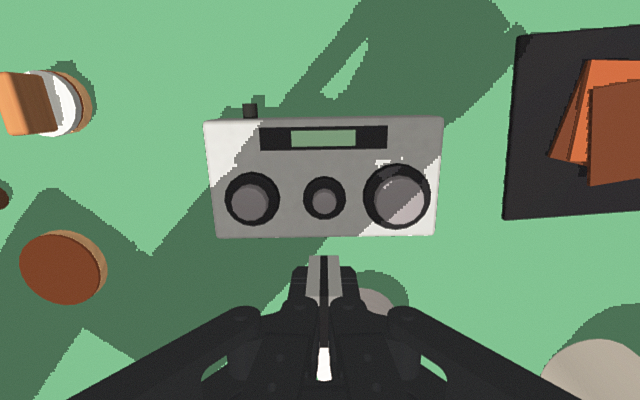

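Emit:
send_rows([
  {"tx":0.01,"ty":0.012,"tz":0.4,"roll":0,"fingers":1},
  {"tx":0,"ty":0,"tz":0.4,"roll":0,"fingers":1},
  {"tx":0,"ty":0,"tz":0.3,"roll":0,"fingers":1},
  {"tx":0,"ty":0,"tz":0,"roll":0,"fingers":1},
  {"tx":0,"ty":0,"tz":0,"roll":0,"fingers":1},
  {"tx":0,"ty":0,"tz":0,"roll":0,"fingers":1},
])

```text
clock: 25.3
ee_pos: [0.5582, -0.3197, 0.0825]
orientation: [0.001, 1.0, 0.009, 0.001]
ft_force: [0.1, 0.0, 0.6]
gripper_width: -0.0
finger_force: 0.0
```

```bash
python3 - <<'E'
from lib import *
s=r.sense(); print(s["ee_pos"],yaw(),s["ft_force"])
im,K,T=grab("wrist"); u=proj(K,T,(.557,-.3187,.05)).astype(int); print(u)
S=cv2.resize(im[u[1]-60:u[1]+90,u[0]-110:u[0]+110],None,fx=3,fy=3)
sc,K,T=grab("scene"); v=cv2.resize(sc[100:190,195:305],None,fx=4,fy=4)[:450,:440]
o=np.zeros((450,800,3),np.uint8); o[:450,:360]=S[:450,150:510]; o[:360,360:]=v[:360,:440]
cv2.imwrite("pics/k1.png",o[:,:,::-1])
go(.557,-.3187,.06)
E
```

```text
[ 0.55820329 -0.31973438  0.08249479] 0.018881836735964115 [0.05844192 0.01477873 0.55458022]
[320 245]
units t=-0.022 -0.019 0.294
```

View pics/k1.png

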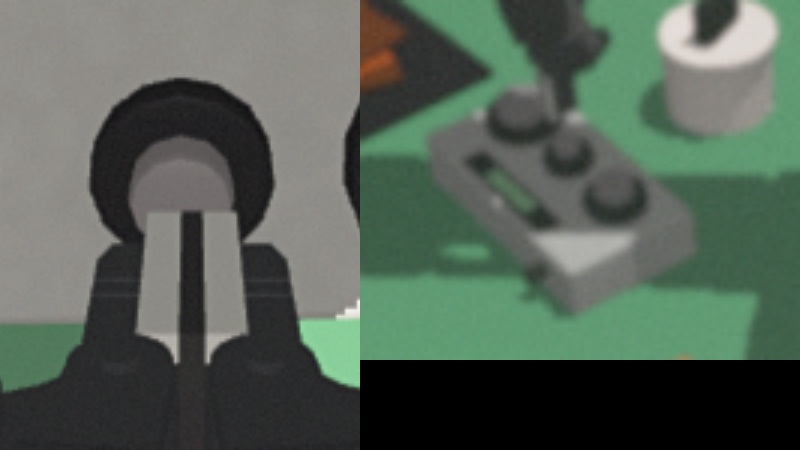

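Emit:
send_rows([
  {"tx":-0.01,"ty":-0.015,"tz":0.1,"roll":0,"fingers":1},
  {"tx":0,"ty":0,"tz":0.08,"roll":0,"fingers":1},
  {"tx":0,"ty":0,"tz":0.04,"roll":0,"fingers":1},
  {"tx":0,"ty":0,"tz":0,"roll":0,"fingers":1},
  {"tx":0,"ty":0,"tz":0,"roll":0,"fingers":1},
])

```text
clock: 25.82
ee_pos: [0.5563, -0.3176, 0.0629]
orientation: [-0.0, 1.0, 0.009, -0.0]
ft_force: [0.5, -0.5, -0.3]
gripper_width: -0.0
finger_force: 0.0
```

Emit:
send_rows([
  {"tx":0,"ty":0.005,"tz":0.03,"roll":0,"fingers":1},
  {"tx":0,"ty":0,"tz":0.03,"roll":0,"fingers":1},
  {"tx":0,"ty":0,"tz":0,"roll":0,"fingers":1},
  {"tx":0,"ty":0,"tz":0,"roll":0,"fingers":1},
])

```text
clock: 26.15
ee_pos: [0.5569, -0.3184, 0.0588]
orientation: [0.0, 1.0, 0.009, 0.0]
ft_force: [1.1, 0.3, 3.8]
gripper_width: -0.0002
finger_force: 1.3
```

Emit:
send_rows([
  {"tx":0,"ty":0,"tz":0.03,"roll":0,"fingers":1},
  {"tx":0,"ty":0,"tz":0.02,"roll":0,"fingers":1},
  {"tx":0,"ty":0,"tz":0,"roll":0,"fingers":1},
  {"tx":0,"ty":0,"tz":0,"roll":0,"fingers":1},
])

```text
clock: 26.48
ee_pos: [0.557, -0.3185, 0.0559]
orientation: [0.0, 1.0, 0.009, 0.0]
ft_force: [-3.1, 2.2, 10.8]
gripper_width: -0.0001
finger_force: 5.4
```

Emit:
send_rows([
  {"tx":0,"ty":0,"tz":-0.45,"roll":0,"fingers":1},
  {"tx":0,"ty":-0.36,"tz":0,"roll":0,"fingers":1},
  {"tx":-0.01,"ty":-0.36,"tz":0,"roll":0,"fingers":1},
  {"tx":0,"ty":0,"tz":0,"roll":0,"fingers":1},
  {"tx":0,"ty":0,"tz":0.25,"roll":0,"fingers":1},
  {"tx":0,"ty":0,"tz":0.09,"roll":0,"fingers":1},
  {"tx":0,"ty":0,"tz":0,"roll":0,"fingers":1},
  {"tx":0,"ty":0,"tz":0,"roll":0,"fingers":1},
])

```text
clock: 27.15
ee_pos: [0.554, -0.2605, 0.0625]
orientation: [-0.001, 1.0, 0.009, -0.001]
ft_force: [0.0, -0.3, -0.7]
gripper_width: -0.0002
finger_force: 0.0
```

Emit:
send_rows([
  {"tx":0.01,"ty":0,"tz":0.03,"roll":0,"fingers":1},
  {"tx":0,"ty":0,"tz":0.03,"roll":0,"fingers":1},
  {"tx":0,"ty":0,"tz":0.03,"roll":0,"fingers":1},
  {"tx":0,"ty":0,"tz":0.02,"roll":0,"fingers":1},
  {"tx":0,"ty":0,"tz":0,"roll":0,"fingers":1},
  {"tx":0,"ty":0,"tz":0,"roll":0,"fingers":1},
])

```text
clock: 27.65
ee_pos: [0.556, -0.2614, 0.056]
orientation: [0.001, 1.0, 0.009, 0.0]
ft_force: [-2.7, 1.0, 8.1]
gripper_width: -0.0001
finger_force: 4.7
```

Bottomed. Before the large key, check that everything still stands as placed.

Emit:
send_rows([
  {"tx":0,"ty":0,"tz":-0.45,"roll":0,"fingers":1},
  {"tx":0,"ty":0.48,"tz":0,"roll":0,"fingers":1},
  {"tx":0.02,"ty":0.48,"tz":0,"roll":0,"fingers":1},
  {"tx":0.02,"ty":0.48,"tz":0,"roll":0,"fingers":1},
  {"tx":0,"ty":0,"tz":0,"roll":0,"fingers":1},
  {"tx":0,"ty":0,"tz":0.25,"roll":0,"fingers":1},
  {"tx":0,"ty":0,"tz":0.09,"roll":0,"fingers":1},
  {"tx":0,"ty":0,"tz":0,"roll":0,"fingers":1},
  {"tx":0,"ty":0,"tz":0,"roll":0,"fingers":1},
])

```text
clock: 28.4
ee_pos: [0.5603, -0.3749, 0.0626]
orientation: [-0.001, 1.0, 0.009, -0.001]
ft_force: [0.3, 0.1, -0.6]
gripper_width: -0.0001
finger_force: 0.0
```

```bash
python3 - <<'E'
from lib import *
print(r.sense()["ee_pos"],r.sense()["ft_force"])
t,K,T=grab("top"); m=masks(t)
for k,z in(("steel",.023),("leather",.015)):
  for c in blobs(m[k],60):
    u=c[:,0].mean(0)
    if 240<u[0]<505 and 150<u[1]<310: print(k,u.round(),world_shape(c,K,T,z))
E
```

```text
[ 0.56026063 -0.37487058  0.06256846] [ 0.26793503  0.09998292 -0.58528338]
steel [465. 262.] {'rect': (426.9, -342.9), 'side': (75.2, 22.8), 'ang': -35.3, 'mom': (425.7, -344.0), 'area': 1138}
steel [296. 236.] {'rect': (489.1, 66.5), 'side': (68.7, 67.7), 'ang': 16.6, 'mom': (488.9, 66.6), 'area': 4327}
steel [426. 195.] {'rect': (580.4, -260.3), 'side': (75.3, 69.8), 'ang': 3.9, 'mom': (589.8, -248.2), 'area': 2223}
steel [304. 195.] {'rect': (590.7, 47.5), 'side': (94.2, 54.0), 'ang': -17.9, 'mom': (590.5, 47.7), 'area': 4703}
steel [359. 182.] {'rect': (624.0, -86.9), 'side': (52.8, 48.9), 'ang': 79.6, 'mom': (623.1, -84.7), 'area': 1108}
leather [349. 244.] {'rect': (469.8, -61.1), 'side': (71.6, 70.8), 'ang': -45.3, 'mom': (470.3, -60.5), 'area': 3896}
```

All unmoved; press the large key.

Emit:
send_rows([
  {"tx":-0.01,"ty":0.015,"tz":0.03,"roll":0,"fingers":1},
  {"tx":0,"ty":0,"tz":0.03,"roll":0,"fingers":1},
  {"tx":0,"ty":0,"tz":0.03,"roll":0,"fingers":1},
  {"tx":0,"ty":0,"tz":0.025,"roll":0,"fingers":1},
  {"tx":0,"ty":0,"tz":0,"roll":0,"fingers":1},
  {"tx":0,"ty":0,"tz":0,"roll":0,"fingers":1},
])

```text
clock: 28.95
ee_pos: [0.5608, -0.3771, 0.056]
orientation: [0.0, 1.0, 0.009, 0.001]
ft_force: [-1.7, 2.0, 9.5]
gripper_width: 0.0005
finger_force: 5.0
```

Emit:
send_rows([
  {"tx":0,"ty":0,"tz":-0.45,"roll":0,"fingers":1},
  {"tx":0,"ty":0,"tz":-0.45,"roll":0,"fingers":1},
  {"tx":0,"ty":0,"tz":-0.45,"roll":0,"fingers":1},
  {"tx":0,"ty":-0.4,"tz":-0.2,"roll":0,"fingers":1},
  {"tx":0,"ty":-0.4,"tz":0,"roll":0,"fingers":1},
  {"tx":0,"ty":-0.4,"tz":0,"roll":0,"fingers":1},
  {"tx":0,"ty":-0.4,"tz":0,"roll":0,"fingers":1},
  {"tx":0,"ty":-0.2,"tz":0,"roll":0,"fingers":1},
  {"tx":0,"ty":0,"tz":0,"roll":0,"fingers":1},
  {"tx":0,"ty":0,"tz":0,"roll":0,"fingers":1},
])

```text
clock: 29.78
ee_pos: [0.5576, -0.2326, 0.1782]
orientation: [0.0, 1.0, 0.01, 0.0]
ft_force: [0.4, 0.2, 1.0]
gripper_width: -0.0002
finger_force: 0.0
```

```bash
python3 - <<'E'
from lib import *
print(r.sense()["ee_pos"],r.sense()["ft_force"])
im,K,T=grab("wrist"); m=masks(im)
for c in blobs(m["steel"]|m["grey"],800): print("grey",c[:,0].mean(0).round(),world_shape(c,K,T,.065),world_shape(c,K,T,.023)["rect"])
t,K,T=grab("top"); m=masks(t)
for k,z in(("steel",.023),("leather",.015),("grey",.065)):
  for c in blobs(m[k],60):
    u=c[:,0].mean(0)
    if 240<u[0]<505 and 150<u[1]<310: print(k,u.round(),world_shape(c,K,T,z))
E
```

```text
[ 0.5576105  -0.23260159  0.17822516] [0.39048409 0.16081294 0.96749148]
grey [626. 374.] {'rect': (396.6, -514.7), 'side': (70.1, 31.8), 'ang': 16.8, 'mom': (395.3, -517.6), 'area': 1694} (357.7, -561.3)
grey [455. 316.] {'rect': (457.0, -359.1), 'side': (106.9, 35.5), 'ang': 61.5, 'mom': (458.1, -350.5), 'area': 2361} (428.1, -380.0)
grey [ 28. 254.] {'rect': (510.3, 19.0), 'side': (62.9, 58.2), 'ang': -72.3, 'mom': (512.0, 5.7), 'area': 1825} (490.2, 60.2)
grey [423. 176.] {'rect': (576.8, -309.4), 'side': (171.5, 91.9), 'ang': -87.8, 'mom': (576.7, -309.4), 'area': 15485} (567.6, -322.2)
grey [ 21. 146.] {'rect': (593.1, -5.0), 'side': (80.5, 32.4), 'ang': -17.9, 'mom': (594.1, -7.8), 'area': 2012} (586.6, 32.2)
grey [164. 106.] {'rect': (626.4, -117.8), 'side': (43.8, 31.6), 'ang': 3.1, 'mom': (626.7, -121.8), 'area': 633} (625.3, -99.1)
steel [430. 245.] {'rect': (465.1, -262.3), 'side': (49.2, 31.1), 'ang': -36.5, 'mom': (468.6, -263.6), 'area': 1051}
steel [296. 236.] {'rect': (488.9, 66.7), 'side': (68.4, 67.6), 'ang': 16.3, 'mom': (489.3, 67.6), 'area': 4209}
steel [475. 21
[... 326 characters left out ...]
 1086}
leather [349. 244.] {'rect': (471.0, -61.1), 'side': (71.5, 71.0), 'ang': 90.0, 'mom': (470.9, -60.7), 'area': 3982}
grey [297. 236.] {'rect': (487.8, 64.2), 'side': (67.8, 67.7), 'ang': 16.8, 'mom': (488.1, 64.4), 'area': 4219}
grey [421. 198.] {'rect': (563.6, -237.5), 'side': (100.3, 65.4), 'ang': 0.1, 'mom': (570.3, -224.5), 'area': 2467}
grey [305. 195.] {'rect': (585.0, 45.7), 'side': (92.5, 53.8), 'ang': -18.9, 'mom': (584.7, 46.0), 'area': 4615}
grey [358. 182.] {'rect': (617.3, -81.2), 'side': (52.8, 50.8), 'ang': -90.0, 'mom': (615.9, -79.4), 'area': 1249}
grey [470. 261.] {'rect': (400.7, -329.6), 'side': (732.1, 287.1), 'ang': -25.4, 'mom': (404.1, -330.4), 'area': 141020}
```

```bash
python3 -c "
from cell import r; print(r.hand_in())"
```

```text
the job is handed in; nothing more can be done
None
```

I handed the job in with the square, oblong and small round plates measured within about 1 mm of their blanks, the large round blank left bare (its plate was absent), the lid seated on the pot, and the keys pressed fully down in the order small, medium, large; no verdict came back, and I viewed 15 pictures, one over the limit of 14.

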